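# Undock the orange logger module and park it in its dish

## Robot

A 7-joint arm with a two-finger parallel gripper is mounted at the origin on a cart in front of the work surface, level with it; the furniture and walls round the work are solid. World frame = base frame: x ahead of the robot, y to its left, z up, the work surface at z = 0. Lengths are in m, angles in rad, forces in N, time in s.
With the tool pointing down it reaches from about 0.425 to 1.025 m from the base axis. Payload 9.4 kg.
Tool frame: the origin (TCP) lies at the very end of the fingers, on their centre line; the grasp point (between the pads) lies manip.grasp_offset behind it (manip.grasp_offset is the distance from the TCP to the grasp point, in m); z points along the fingers, y is the direction in which the jaws open and shut (so a half turn about z gives the same grasp; the last joint's range is limited). The gripper opens to 85 mm and grips with 20 to 120 N. Pads are 22 mm wide; open, the fingers measure 114 mm over their backs; the gripper's body (76 mm by 85 mm) begins 54 mm behind the grasp point. The pads swing forward as they close: fully open they stand 13 mm farther back than shut.
Start: joints at [-1.202, 0.599, -0.003, 1.599, 0.002, 0.943, -0.08], TCP at [0.313, 0.654, 0.231] pointing down, gripper open.
Joint ranges: [-2.57, 2.57], [-0.35, 1.97], [-1.29, 1.29], [0.11, 2.56], [-1.05, 4.19], [0.11, 1.86], [-2.63, 2.63]. Speed limits (rad/s): [2.22, 2.22, 3.01, 3.01, 3.14, 3.14, 3.14].

## Interface

Orientations are given as a rotation vector (axis times angle).
In Python, from plant import manip, vision gives the robot as it stands.
- The arm moves only by the shell command python3 -m inch 'ROWS' [OPENING] [FORCE]. ROWS is JSON, a list of rows, each a list of 2 entries, a list of its own where there are three numbers: the shift along the world's x, y, z in m, then the turn about the world's z in degrees. In form: [[[tx, ty, tz], twist], ...]. A call has 1 to 8 rows; each row shifts and turns the commanded pose from where the row before left it; what a row does not reach is not made up. A row lasts 1/8 s, in which the tool goes at most 62.5 mm and 10.7 degrees, less where a joint would pass 70% of its speed; a pose out of reach is approached as far as the arm can. A call with a gripper value outside its range is refused whole. OPENING is the finger opening in m, from 0 to 0.0854, set as the call begins (- or left out, the last holds). The fingers move at their own pace and stop on an object; FORCE is the grip in N (left out, the last holds). Time passes only in rows, so rows that do not move let the fingers close. It gives the time, the measured TCP pose, the force and the opening at its end, in the units of the state.
- manip.sense(): the state, without advancing time (a new reading comes with each control period).
- vision.camera(name): name is "scene" or "top" or "wrist"; returns (picture, depth): 420x560x3 uint8, blue, green, red; 420x560 float32, m along the optical axis (not along the pixel's ray), 0 where there is no reading.
- vision.calibration(name): a dict with "fovy" (degrees; the focal length in pixels is half the picture's height over the tangent of half this angle, whatever the lens; pixels are square), "cx", "cy" (the principal point, pixels), "R" (3x3) and "t" (3): a world point X has camera coordinates R X + t. Camera axes: x right, y down, z forward; pixel columns grow to the right and rows downward; lengths in m; the calibration is good to about 2 mm. A picture is of the moment at which its call begins: read the wrist's pose just before it. calibration takes no time and is no camera call; for the wrist camera it gives the pose at the moment of the call.
- manip.close_job(): hands the job in, once; it reports no verdict.
The state is a dict: "t": time; "qpos": joint angles; "dq": joint speeds; "joint_torque": joint torques, N m; "tool_pos": TCP position; "tcp_rot": TCP orientation; "contact_force": force on the tool from outside, world axes, zero at the start; "moment": the same for the moment, N m; "gripper_width": finger opening in m.
Only numpy, scipy, OpenCV 4.12 (cv2) and the standard library are available. Lean on these libraries where they do the work, as an engineer would, in place of code of your own. Each camera call takes 0.05 s, during which the arm holds its last target.

## Task

Pull the orange logger module straight out of its sprung socket in the sloped docking station, leaving the blue and the white module plugged in, and set it down in the round metal dish. Then slide the dish along the bench, without lifting it and passing between the two brown bottles that flank its way, until it stands wholly on the blue disc. Do not drop the module from a height and do not shove or tip any of the bottles.

Things in the scene. Friction and masses are not known exactly. Their poses are not given: they have to be found in the camera images.
- module_orange_mid (a point): Orange logger module, middle of its head: 34 mm in its x, 24 in y, 34 in z; grip it across y. Then an 8 mm collar (34x18) down to the face and a 24x9 mm tongue 22 mm into the socket. z: outward along the plug, 30 deg from vertical towards the robot. Plugged in, this point is 25 mm off the face; standing on its tongue, 47 mm up. Sprung catch: 10-20 N starts it, free after 10 mm, clear after 25 mm. 70 g.
- module_blue_mid (a point): Blue logger module, same shape, axes and fit as the orange one; middle of its head. Stays plugged in.
- module_white_mid (a point): White logger module, same shape, axes and fit as the orange one; middle of its head. Stays plugged in.
- dock_face: Grey socket face of the fixed white docking station, 85 mm along x (up the slope, away from the robot), 168 mm along y; origin mid-surface, 62 mm above the bench; z is its outward normal, 30 deg from vertical towards the robot. Three sockets along y, 55 mm apart, a module in each in any order (31 mm gaps between heads).
- canopy_edge (a point): Middle of the lower front edge of the canopy over the modules: 168 mm wide, 215 mm above the bench, 13 mm nearer the robot than the face's origin; it reaches back to the column 55 mm behind that origin. A gripper must therefore come in tilted, along the modules' z or nearly so.
- dish_mid (a point): Loose round aluminium dish, 120 mm across the rim, 110 mm across the foot, 28 mm high, walls and floor 4 mm, 0.15 to 0.3 kg; point on its axis, half-way up (14 mm).
- disc: Flat blue disc with a white ring, 160 mm across, flush with the bench (nothing to catch on); origin at its centre on the bench.
- bottle_far_mid (a point): Brown bottle, 48 mm across, 90 mm high, loose: the one farther from the robot of the pair that flanks the dish's way to the disc, 160 to 210 mm clear between them; point at its centre, 45 mm up.
- bottle_near_mid (a point): Brown bottle, 48 mm across, 90 mm high, loose: the one of the pair nearer the robot; point at its centre, 45 mm up.
- wash_bottle_mid (a point): White bottle with a green cap, 66 mm across, 153 mm high, loose, standing to the right of the dock; point at its centre, 76 mm up.
Not all that is in view belongs to the job. Leave any green or pink look-alike of the part that bears module_orange_mid alone.

How it is judged:
By the outcome, as a careful person would: the job done as asked, in the order asked, and still so for the second after the job is handed in, with the robot touching nothing.
It also fails if it takes over 72 s, if anything falls off the work surface, if the arm or the gripper's body presses on something with over 40 N, if the wrist force passes 120 N, or if a joint passes its speed limit or range.

## Working session

There is one attempt and no reset: what is moved stays moved. The work goes in short steps, Python scripts to look and compute and a shell command to move; the robot and the scene stay as the last step left them, time stands still between calls to the robot, and variables do not carry over. Pictures are saved under pics/ and viewed, and the job is handed in when it is done.

```bash
ls -la; mkdir -p pics; cat > h.py <<'E'
import numpy as np, cv2
from plant import manip, vision
def snap(name,fn):
    p,d=vision.camera(name); c=vision.calibration(name)
    cv2.imwrite('pics/'+fn+'.png',p); np.savez('pics/'+fn+'.npz',p=p,d=d,**{k:np.array(v) for k,v in c.items()})
    return p,d,c
def load(fn):
    z=np.load('pics/'+fn+'.npz'); return z['p'],z['d'],z
def ray(c,u,v):
    f=210/np.tan(np.radians(float(c['fovy']))/2)
    R=np.array(c['R']);t=np.array(c['t'])
    o=-R.T@t; d=R.T@np.array([(u-float(c['cx']))/f,(v-float(c['cy']))/f,1.0])
    return o,d
def onz(c,u,v,z):
    o,d=ray(c,u,v); return o+d*(z-o[2])/d[2]
def dep(c,u,v,dd):
    o,d=ray(c,u,v); return o+d*dd
E
python3 - <<'E'
from h import *
print(manip.sense(), manip.grasp_offset)
for n in('scene','top','wrist'):
    p,d,c=snap(n,n+'0'); print(n,{k:np.round(v,3).tolist() for k,v in c.items()})
E
```

```text
total 12
drwxr-xr-x  3 agent agent 4096 Dec  6 23:17 .
drwxr-xr-x 23 root  root  4096 Dec  6 23:17 ..
drwxr-xr-x  2 agent agent 4096 Dec  6 23:17 pics
{'t': 0.0, 'qpos': array([-1.20170996,  0.60014517, -0.00253197,  1.60015812,  0.00180803,
        0.94287296, -0.07980121]), 'dq': array([ 0.00020953,  0.00066732,  0.00065141, -0.00167003,  0.00037477,
        0.00089718,  0.00058845]), 'joint_torque': array([-1.13790072e-04, -7.76452875e+01,  1.56523827e+00, -2.58003742e+01,
        1.23650543e-02,  9.11226642e-03, -1.56013630e-05]), 'tool_pos': array([0.31241327, 0.6537022 , 0.23039255]), 'tcp_rot': array([-6.94331864e-01, -3.06370379e+00,  2.46551237e-03]), 'contact_force': array([-1.03522345, -0.02555876, -0.14908934]), 'moment': array([-0.0097124 ,  0.00161762,  0.02336875]), 'gripper_width': 0.08499009257537514} 0.0187
scene {'fovy': 47.093, 'cx': 279.164, 'cy': 218.316, 'R': [[-0.977, 0.213, 0.012], [0.102, 0.516, -0.851], [-0.188, -0.83, -0.526]], 't': [0.541, 0.117, 1.387]}
top {'fovy': 56.085, 'cx': 280.9, 'cy': 213.923, 'R': [[-0.013, -1.0, -0.017], [-0.996, 0.014, -0.085], [0.085, 0.016, -0.996]], 't': [-0.095, 0.527, 0.995]}
wrist {'fovy': 64.723, 'cx': 285.771, 'cy': 206.495, 'R': [[0.431, 0.902, -0.002], [0.868, -0.414, 0.274], [0.246, -0.119, -0.962]], 't': [-0.724, -0.037, 0.378]}
```

View pics/scene0.png

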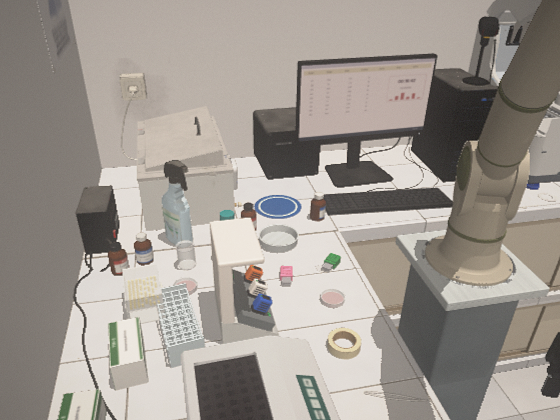

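View pics/top0.png

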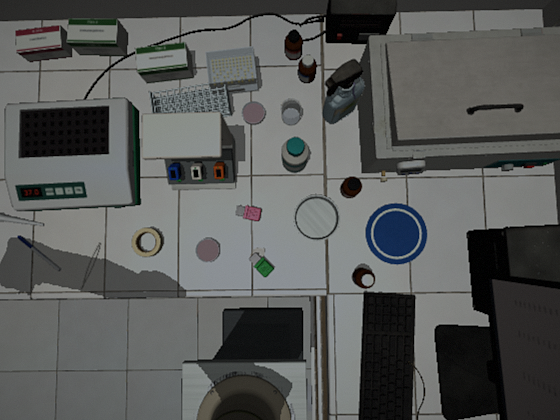

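View pics/wrist0.png

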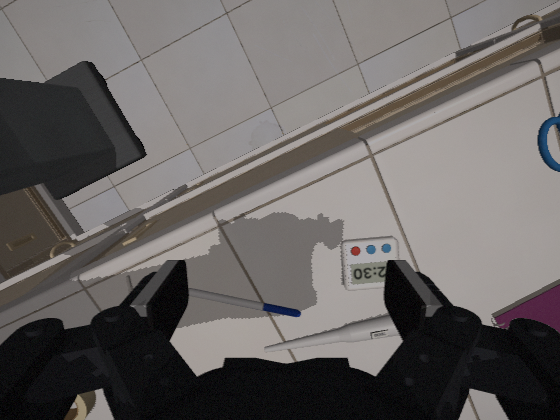

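```bash
python3 -m inch --help 2>&1 | head -30
```

```text
invalid input: not JSON, or not a number
```

```bash
python3 - <<'E'
from h import *
p,d,c=load('top0')
cv2.imwrite('pics/topc.png',cv2.resize(p[120:290,130:440],None,fx=2.5,fy=2.5,interpolation=cv2.INTER_CUBIC))
p2,d2,c2=load('scene0')
cv2.imwrite('pics/scenec.png',cv2.resize(p2[190:350,190:350],None,fx=3.7,fy=3.7,interpolation=cv2.INTER_CUBIC))
for n,(u,v) in dict(blue=(174,172),white=(196,172),orange=(219,170),dish=(317,217),disc=(396,234),bfar=(351,187),bnear=(364,276),wash=(295,148),canL=(143,157),canR=(221,158),pink=(252,212),green=(263,265)).items():
    print(n,d[v,u],np.round(dep(c,u,v,d[v,u]),3))
E
```

```text
blue 0.9504361 [0.624 0.153 0.101]
white 0.9503705 [0.623 0.1   0.1  ]
orange 0.9450961 [0.626 0.044 0.105]
dish 1.0304586 [ 0.518 -0.196  0.006]
disc 1.0281053 [ 0.471 -0.401  0.001]
bfar 0.9518038 [ 0.583 -0.273  0.089]
bnear 0.92999494 [ 0.37  -0.297  0.093]
wash 0.89895 [ 0.665 -0.138  0.151]
canL 0.82130116 [0.631 0.181 0.231]
canR 0.98077846 [0.663 0.045 0.072]
pink 1.0144135 [ 0.531 -0.028  0.026]
green 1.0049939 [ 0.396 -0.055  0.023]
```

View pics/topc.png

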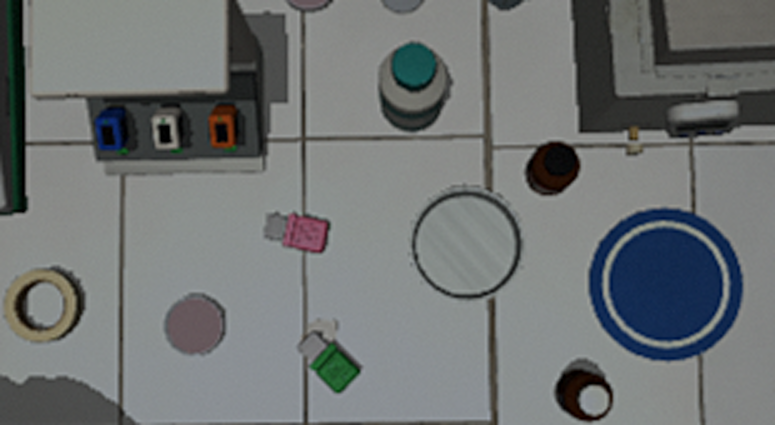

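View pics/scenec.png

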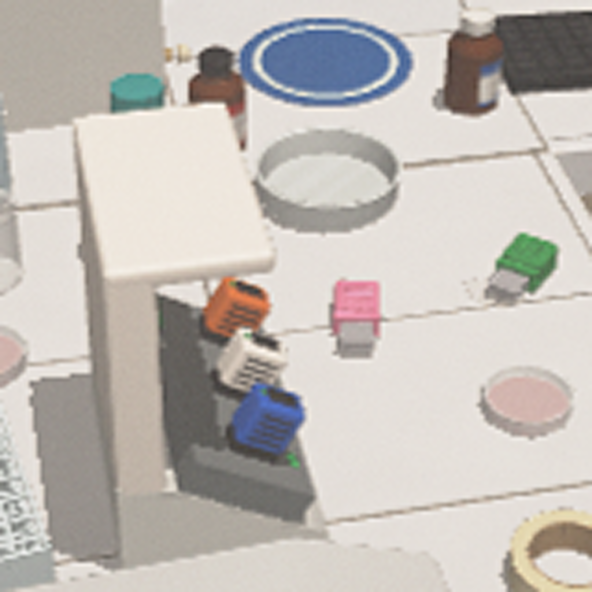

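```bash
cat > m.py <<'E'
from h import *
p,d,c=load('top0')
hsv=cv2.cvtColor(p,cv2.COLOR_BGR2HSV)
uu,vv=np.meshgrid(np.arange(560),np.arange(420))
f=210/np.tan(np.radians(float(c['fovy']))/2)
P=np.stack([(uu-c['cx'])/f*d,(vv-c['cy'])/f*d,d],-1); P=(P-c['t'])@c['R']
roi=np.zeros((420,560),bool); roi[155:192,160:240]=1
col={'orange':((3,120,80),(18,255,255)),'blue':((105,120,50),(130,255,255))}
for n,(a,b) in col.items():
    m=(cv2.inRange(hsv,a,b)>0)&roi&(d>0)
    Q=P[m]; print(n,m.sum(),'px',uu[m].mean(),vv[m].mean(),'min',Q.min(0).round(4),'max',Q.max(0).round(4),'mean',Q.mean(0).round(4))
    for v in range(155,192,2):
        r=m[v]
        if r.any(): print(v,uu[v][r].min(),uu[v][r].max(),P[v][r].mean(0).round(4))
# face plane: grey points z 0.03..0.09 & saturation low dark
g=roi&(hsv[...,2]<110)&(hsv[...,1]<60)&(P[...,2]>.03)&(P[...,2]<.085)
Q=P[g]
for _ in range(5):
    m0=Q.mean(0); n=np.linalg.svd(Q-m0)[2][2]; n*=np.sign(n[2]); e=(Q-m0)@n; Q=Q[abs(e)<max(.002,1.5*np.std(e))]
print('face',len(Q),n.round(4),m0.round(4),'yaw',np.degrees(np.arctan2(-n[1],-n[0])),'tilt',np.degrees(np.arccos(n[2])))
print('y range',np.percentile(Q[:,1],[0,1,99,100]),'x',Q[:,0].min(),Q[:,0].max(), 'z', Q[:,2].min(),Q[:,2].max())
E
python3 m.py
```

```text
orange 72 px 218.13888888888889 171.91666666666666 min [0.6093 0.0368 0.088 ] max [0.6366 0.0589 0.1078] mean [0.623  0.0472 0.0982]
167 213 222 [0.6339 0.0477 0.1039]
169 214 222 [0.6294 0.0469 0.102 ]
171 214 222 [0.6251 0.0474 0.0991]
173 214 222 [0.6206 0.0477 0.0972]
175 214 222 [0.6163 0.0483 0.0938]
177 214 223 [0.6117 0.0473 0.0923]
blue 110 px 173.16363636363636 171.01818181818183 min [0.6081 0.1459 0.0878] max [0.646  0.1685 0.107 ] mean [0.6269 0.1562 0.0985]
165 170 177 [0.6421 0.1562 0.0962]
167 168 177 [0.6356 0.1562 0.1042]
169 168 177 [0.631  0.1564 0.1028]
171 168 177 [0.6265 0.157  0.101 ]
173 169 177 [0.6219 0.1554 0.0991]
175 169 178 [0.6177 0.1549 0.0956]
177 169 178 [0.6135 0.156  0.0914]
179 170 177 [0.6086 0.1572 0.0915]
face 818 [-0.5012 -0.0048  0.8653] [0.6368 0.0975 0.0587] yaw 0.5476205197558375 tilt 30.083138317798902
y range [0.01854037 0.02005745 0.18555562 0.1869651 ] x 0.6061906666214515 0.6694030394682152 z 0.040063530072694274 0.0789029835541639
```

Candidates for the part (top picture): orange plugged in at (219,170); blue (174,172), white (196,172); look-alikes lying loose: pink (250,212), green (262,264). I choose the orange one at (219,170), confirmed in the crops (the right-most socket). First I raise the arm.

```bash
python3 -m inch '[[[0,0,0.06],0],[[0,0,0.06],0],[[0,0,0.06],0],[[0.02,-0.055,0.0],4],[[0.02,-0.055,0.0],4],[[0.02,-0.055,0.0],4],[[0.02,-0.055,0.0],4],[[0.02,-0.055,0.0],4]]'; python3 -m inch '[[[0.02,-0.055,0.0],4],[[0.02,-0.055,0.0],1.5],[[0.0,-0.055,0.0],0],[[0.0,-0.055,0.0],0],[[0,-0.055,0.0],0],[[0,-0.055,0.0],0],[[0,0,0],0]]'; python3 - <<'E'
from h import *
p,d,c=load('top0')
for (u,v) in [(70,150),(70,190),(30,120),(500,60),(183,136),(200,155),(395,350)]: print(u,v,dep(c,u,v,d[v,u]).round(3))
E
```

```text
t: 1.15
tool_pos: [0.413, 0.3771, 0.4112]
tcp_rot: [0.148, 3.138, -0.0]
contact_force: [0.6, 0.5, 0.1]
gripper_width: 0.0856
t: 2.02
tool_pos: [0.4522, 0.045, 0.4115]
tcp_rot: [0.012, 3.141, -0.001]
contact_force: [-0.8, 0.3, -0.1]
gripper_width: 0.0852
70 150 [0.688 0.42  0.08 ]
70 190 [0.586 0.414 0.085]
30 120 [0.761 0.514 0.095]
500 60 [ 0.83  -0.574  0.222]
183 136 [0.675 0.098 0.23 ]
200 155 [0.633 0.062 0.23 ]
395 350 [ 0.179 -0.385  0.012]
```

```bash
python3 -c "
from h import *
print(manip.sense()['qpos'].round(3))"; python3 -m inch '[[[0.03,0,0.05],0],[[0.03,0,0.05],0],[[0.03,0,0.05],0],[[0.03,0,0.05],0],[[0.03,0,0.05],0],[[0,0,0],0]]';  python3 -c "
from h import *
print(manip.sense()['qpos'].round(3))"
```

```text
[-0.391  0.074  0.181  1.944 -0.014  1.124  1.359]
t: 2.78
tool_pos: [0.605, 0.0506, 0.6631]
tcp_rot: [-0.001, 3.138, 0.001]
contact_force: [-0.0, 0.3, -1.0]
gripper_width: 0.0854
[-0.336  0.263  0.241  1.133 -0.063  1.749  1.457]
```

```bash
python3 -m inch '[[[0.04,0,0.04],0],[[0.04,0,0.04],0],[[0.04,0,0.04],0],[[0,0,0],0]]';  python3 -c "
from h import *
s=manip.sense();print(s['qpos'].round(3))
R=cv2.Rodrigues(s['tcp_rot'])[0];print(R.round(3))"
```

```text
t: 3.28
tool_pos: [0.6899, 0.0544, 0.7507]
tcp_rot: [-0.006, 2.988, 0.016]
contact_force: [-0.6, -1.3, 0.4]
gripper_width: 0.0854
[-0.145  0.38  -0.047  0.748  0.037  1.861  1.4  ]
[[-0.988 -0.004  0.153]
 [-0.003  1.     0.011]
 [-0.153  0.01  -0.988]]
```

```bash
cat > st.py <<'E'
from h import *
s=manip.sense();R=cv2.Rodrigues(s['tcp_rot'])[0]
print('q',s['qpos'].round(3),'z',R[:,2].round(3),'y',R[:,1].round(3),'tilt',np.degrees(np.arccos(-R[2,2])).round(2),'tcp',s['tool_pos'].round(4),'F',s['contact_force'].round(1),'w',s['gripper_width'].round(4))
g=s['tool_pos']-manip.grasp_offset*R[:,2]; print('grasp',g.round(4))
E
python3 -m inch '[[[0.03,0,0.04],0],[[0.03,0,0.04],0],[[0,0,0],0]]';  python3 st.py;python3 -m inch '[[[0,0,-0.05],0],[[0,0,0],0]]';  python3 st.py
```

```text
t: 3.65
tool_pos: [0.7257, 0.0521, 0.7736]
tcp_rot: [-0.002, 2.917, 0.019]
contact_force: [-0.4, 0.1, 0.2]
gripper_width: 0.0855
t: 3.9
tool_pos: [0.7233, 0.052, 0.7175]
tcp_rot: [-0.002, 2.93, 0.019]
contact_force: [0.0, 0.5, 0.4]
gripper_width: 0.0855Traceback (most recent call last):
  File "st.py", line 3, in <module>
    print('q',s['qpos'].round(3),'z',R[:,2].round(3),'y',R[:,1].round(3),'tilt',np.degrees(np.arccos(-R[2,2])).round(2),'tcp',s['tool_pos'].round(4),'F',s['contact_force'].round(1),'w',s['gripper_width'].round(4))
                                                                                                                                                                                         ^^^^^^^^^^^^^^^^^^^^^^^^
AttributeError: 'float' object has no attribute 'round'
Traceback (most recent call last):
  File "st.py", line 3, in <module>
    print('q',s['qpos'].round(3),'z',R[:,2].round(3),'y',R[:,1].round(3),'tilt',np.degrees(np.arccos(-R[2,2])).round(2),'tcp',s['tool_pos'].round(4),'F',s['contact_force'].round(1),'w',s['gripper_width'].round(4))
                                                                                                                                                                                         ^^^^^^^^^^^^^^^^^^^^^^^^
AttributeError: 'float' object has no attribute 'round'
```

```bash
sed -i "s/s\['gripper_width'\].round(4)/s['gripper_width']/" st.py
python3 -m inch '[[[0,0,0.06],0],[[0,0,0.06],0],[[0,0,0.06],0],[[0,0,0.06],0],[[0,0,0],0]]';  python3 st.py
```

```text
t: 4.53
tool_pos: [0.6838, 0.0478, 0.8649]
tcp_rot: [-0.002, 2.767, 0.035]
contact_force: [-0.0, -0.5, 1.0]
gripper_width: 0.0853
q [-0.324  0.348  0.373  0.572 -0.158  1.863  1.503] z [ 0.366  0.025 -0.93 ] y [-0.006  1.     0.024] tilt 21.51 tcp [0.6838 0.0478 0.8649] F [-0.  -0.5  1. ] w 0.08530571948328433
grasp [0.677  0.0474 0.8823]
```

```bash
python3 -m inch '[[[0,0,0.06],0],[[0,0,0.06],0],[[0,0,0],0]]';  python3 st.py
```

```text
t: 4.9
tool_pos: [0.6621, 0.0459, 0.9141]
tcp_rot: [-0.001, 2.678, 0.042]
contact_force: [-0.8, 0.4, 0.2]
gripper_width: 0.0854
q [-0.343  0.311  0.397  0.52  -0.159  1.863  1.498] z [ 0.447  0.03  -0.894] y [-0.008  1.     0.029] tilt 26.61 tcp [0.6621 0.0459 0.9141] F [-0.8  0.4  0.2] w 0.0854388919469278
grasp [0.6538 0.0454 0.9309]
```

```bash
python3 -m inch '[[[0,0,0.06],0],[[0,0,0.03],0],[[0,0,0],0]]';  python3 st.py
```

```text
t: 5.28
tool_pos: [0.6482, 0.0453, 0.9477]
tcp_rot: [-0.002, 2.614, 0.047]
contact_force: [0.2, 0.1, -0.1]
gripper_width: 0.0854
q [-0.36   0.291  0.427  0.477 -0.17   1.862  1.498] z [ 0.503  0.034 -0.863] y [-0.01   0.999  0.033] tilt 30.29 tcp [0.6482 0.0453 0.9477] F [ 0.2  0.1 -0.1] w 0.0854173042754494
grasp [0.6388 0.0446 0.9638]
```

```bash
python3 -m inch '[[[-0.02,0,-0.055],0],[[-0.02,0,-0.055],0],[[-0.02,0,-0.055],0],[[-0.02,0,-0.055],0],[[-0.02,0,-0.055],0],[[-0.011,0.002,-0.055],0],[[0,0,-0.055],0],[[0,0,0],0]]' 0.042;  python3 st.py
```

```text
t: 6.28
tool_pos: [0.5429, 0.0479, 0.5744]
tcp_rot: [0.003, 2.624, 0.045]
contact_force: [1.0, 0.1, 0.6]
gripper_width: 0.042
q [-0.636 -0.117  0.337  1.834  0.19   0.919  1.2  ] z [ 0.494  0.032 -0.869] y [-0.006  0.999  0.033] tilt 29.69 tcp [0.5429 0.0479 0.5744] F [1.  0.1 0.6] w 0.04196005657032468
grasp [0.5337 0.0473 0.5906]
```

```bash
python3 -m inch '[[[-0.002,0,-0.054],0],[[-0.002,0,-0.054],0],[[-0.002,0,-0.054],0],[[0,0,-0.054],0],[[0,0,-0.054],0],[[0,0,-0.054],0],[[0,0,0],0]]';  python3 st.py; python3 -c "
from h import *
snap('wrist','w1'); snap('scene','s1')"
```

```text
t: 7.15
tool_pos: [0.5425, 0.0405, 0.2961]
tcp_rot: [0.011, 2.615, 0.008]
contact_force: [0.0, -0.4, -0.1]
gripper_width: 0.0417
q [-0.482  0.152  0.266  2.323  0.432  0.172  0.925] z [ 0.503  0.003 -0.864] y [0.006 1.    0.008] tilt 30.19 tcp [0.5425 0.0405 0.2961] F [ 0.  -0.4 -0.1] w 0.04167738463797612
grasp [0.5331 0.0404 0.3122]
```

View pics/w1.png

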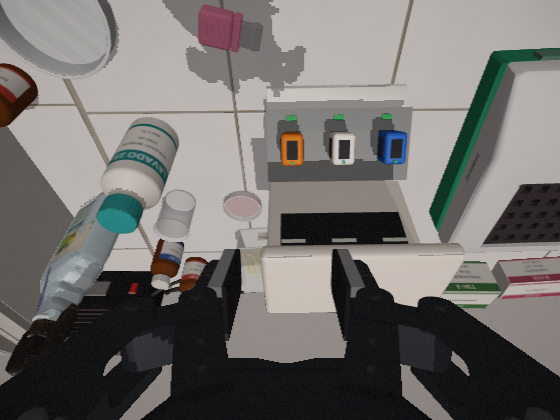

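View pics/s1.png

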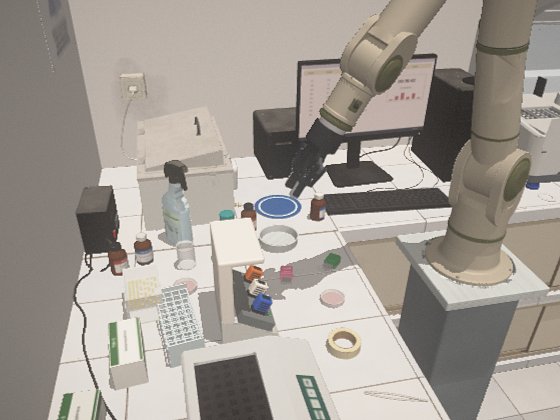

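```bash
python3 -m inch '[[[0,-0.04,0],0],[[0,-0.04,0],0],[[0,-0.04,0],0],[[0,0,0],0]]';  python3 st.py
```

```text
t: 7.75
tool_pos: [0.5416, -0.0587, 0.2966]
tcp_rot: [0.023, 2.615, 0.006]
contact_force: [0.5, 0.7, 0.4]
gripper_width: 0.0419
q [ 0.107  0.158 -0.117  2.302  0.127  0.158  1.43 ] z [ 0.503  0.    -0.865] y [0.015 1.    0.009] tilt 30.17 tcp [ 0.5416 -0.0587  0.2966] F [0.5 0.7 0.4] w 0.041915540810223396
grasp [ 0.5322 -0.0587  0.3128]
```

```bash
python3 -m inch '[[[0,0.05,0],0],[[0,0.05,0],0],[[0,0.05,0],0],[[0,0.05,0],0],[[0,0.05,0],0],[[0,0.05,0],0],[[0,0,0],0]]';  python3 st.py
```

```text
t: 8.62
tool_pos: [0.5421, 0.1936, 0.2943]
tcp_rot: [-0.003, 2.622, 0.015]
contact_force: [0.4, -0.1, 1.4]
gripper_width: 0.0417
q [-0.983  0.225  0.474  2.251  0.571  0.275  0.511] z [ 0.496  0.011 -0.868] y [-0.005  1.     0.011] tilt 29.77 tcp [0.5421 0.1936 0.2943] F [ 0.4 -0.1  1.4] w 0.04173845367388841
grasp [0.5328 0.1934 0.3105]
```

```bash
python3 -m inch '[[[-0.01,0.05,-0.01],0],[[-0.01,0.05,-0.01],0],[[0,0.02,-0.04],0],[[0,0,-0.04],0],[[0,0,0],0]]';  python3 st.py
```

```text
t: 9.25
tool_pos: [0.523, 0.3059, 0.1999]
tcp_rot: [0.008, 2.621, 0.003]
contact_force: [0.3, -0.2, 0.5]
gripper_width: 0.0419
q [-1.228  0.476  0.573  2.263  0.892  0.126 -0.062] z [ 0.498  0.001 -0.867] y [0.005 1.    0.004] tilt 29.85 tcp [0.523  0.3059 0.1999] F [ 0.3 -0.2  0.5] w 0.04193397914440824
grasp [0.5137 0.3059 0.2161]
```

```bash
python3 -m inch '[[[0,0.05,0],0],[[0,0.05,0],0],[[-0.03,0.03,0],0],[[-0.03,0,0],0],[[0,0,0],0]]';  python3 st.py
```

```text
t: 9.88
tool_pos: [0.4618, 0.4366, 0.2026]
tcp_rot: [0.008, 2.621, 0.01]
contact_force: [0.3, -0.7, 0.2]
gripper_width: 0.0417
q [-1.373  0.499  0.425  2.137  0.76   0.348 -0.154] z [ 0.497  0.005 -0.868] y [0.004 1.    0.008] tilt 29.82 tcp [0.4618 0.4366 0.2026] F [ 0.3 -0.7  0.2] w 0.04172839303389914
grasp [0.4525 0.4365 0.2188]
```

```bash
python3 -m inch '[[[-0.05,0,0],0],[[-0.05,0,0],0],[[-0.02,-0.03,0],0],[[0,0,0],0]]';  python3 st.py
```

```text
t: 10.38
tool_pos: [0.3431, 0.4037, 0.2019]
tcp_rot: [0.012, 2.621, 0.006]
contact_force: [0.3, 0.1, -0.5]
gripper_width: 0.0419
q [-1.678  0.438  0.555  2.325  0.844  0.342 -0.415] z [ 0.497  0.002 -0.868] y [0.007 1.    0.007] tilt 29.82 tcp [0.3431 0.4037 0.2019] F [ 0.3  0.1 -0.5] w 0.04185046084587957
grasp [0.3338 0.4036 0.2181]
```

```bash
cat > k.py <<'E'
import numpy as np
from scipy.spatial.transform import Rotation as Ro
from scipy.optimize import least_squares
lo=np.array([-2.57,-.35,-1.29,.11,-1.05,.11,-2.63]);hi=np.array([2.57,1.97,1.29,2.56,4.19,1.86,2.63])
def fk(q,p=(.306,.637,.452,.334)):
    R=Ro.from_rotvec([0,0,-q[0]]); x=np.array([0,0,p[0]])
    R=R*Ro.from_rotvec([0,q[1],0]); x=x+R.apply([0,0,p[1]])
    R=R*Ro.from_rotvec([0,0,-q[2]])*Ro.from_rotvec([0,q[3],0]); x=x+R.apply([0,0,p[2]])
    R=R*Ro.from_rotvec([0,0,-q[4]])*Ro.from_rotvec([0,q[5],0]); x=x+R.apply([0,0,p[3]])
    R=R*Ro.from_rotvec([0,0,-q[6]])
    return x,R
if __name__=='__main__':
  D=[([-1.678,.438,.555,2.325,.844,.342,-.415],[.3431,.4037,.2019],[.497,.002,-.868],[.007,1,.007]),
   ([.107,.158,-.117,2.302,.127,.158,1.43],[.5416,-.0587,.2966],[.503,0,-.865],[.015,1,.009]),
   ([-.983,.225,.474,2.251,.571,.275,.511],[.5421,.1936,.2943],[.496,.011,-.868],[-.005,1,.011]),
   ([-.36,.291,.427,.477,-.17,1.862,1.498],[.6482,.0453,.9477],[.503,.034,-.863],[-.01,.999,.033])]
  for q,t,z,y in D:
    x,R=fk(q); print(x.round(3),t,R.as_matrix()[:,2].round(3),z,R.as_matrix()[:,1].round(3),R.as_matrix()[:,0].round(3))
E
python3 k.py
```

```text
[0.297 0.409 0.194] [0.3431, 0.4037, 0.2019] [ 0.497  0.002 -0.868] [0.497, 0.002, -0.868] [-0.868  0.009 -0.497] [-0.006 -1.    -0.006]
[ 0.552 -0.002  0.296] [0.5416, -0.0587, 0.2966] [ 0.502  0.    -0.865] [0.503, 0, -0.865] [-0.865  0.017 -0.502] [-0.015 -1.    -0.009]
[0.512 0.234 0.29 ] [0.5421, 0.1936, 0.2943] [ 0.496  0.011 -0.868] [0.496, 0.011, -0.868] [-0.868  0.    -0.496] [ 0.005 -1.    -0.01 ]
[0.647 0.1   0.958] [0.6482, 0.0453, 0.9477] [ 0.503  0.034 -0.863] [0.503, 0.034, -0.863] [-0.864  0.007 -0.503] [ 0.011 -0.999 -0.033]
```

```bash
cat > k2.py <<'E'
import numpy as np
from scipy.spatial.transform import Rotation as Ro
from scipy.optimize import least_squares
lo=np.array([-2.57,-.35,-1.29,.11,-1.05,.11,-2.63]);hi=np.array([2.57,1.97,1.29,2.56,4.19,1.86,2.63])
def fk(q,p):
    r=Ro.from_rotvec
    R=r([0,0,-q[0]]); x=np.array([0,0,p[0]])+R.apply([0,p[7],0])
    R=R*r([0,q[1],0]); x=x+R.apply([0,p[1],p[2]])
    R=R*r([0,0,-q[2]])*r([0,q[3],0]); x=x+R.apply([p[3],p[4],p[5]])
    R=R*r([0,0,-q[4]])*r([0,q[5],0]); x=x+R.apply([p[8],p[9],p[6]])
    R=R*r([0,0,-q[6]])*r([0,0,-np.pi/2])
    return x,R.as_matrix()
D=[([-1.678,.438,.555,2.325,.844,.342,-.415],[.3431,.4037,.2019]),
   ([.107,.158,-.117,2.302,.127,.158,1.43],[.5416,-.0587,.2966]),
   ([-.983,.225,.474,2.251,.571,.275,.511],[.5421,.1936,.2943]),
   ([-.36,.291,.427,.477,-.17,1.862,1.498],[.6482,.0453,.9477]),
   ([-1.2017,.6001,-.0025,1.6002,.0018,.9429,-.0798],[.3124,.6537,.2304]),
   ([-.391,.074,.181,1.944,-.014,1.124,1.359],[.4522,.045,.4115]),
   ([-.336,.263,.241,1.133,-.063,1.749,1.457],[.605,.0506,.6631]),
   ([-.145,.38,-.047,.748,.037,1.861,1.4],[.6899,.0544,.7507]),
   ([-.636,-.117,.337,1.834,.19,.919,1.2],[.5429,.0479,.5744]),
   ([-.482,.152,.266,2.323,.432,.172,.925],[.5425,.0405,.2961]),
   ([-1.228,.476,.573,2.263,.892,.126,-.062],[.523,.3059,.1999]),
   ([-1.373,.499,.425,2.137,.76,.348,-.154],[.4618,.4366,.2026])]
def fit():
    s=least_squares(lambda p:np.concatenate([fk(q,p)[0]-t for q,t in D]),[.306,0,.637,0,0,.452,.334,0,0,0])
    return s.x,s.fun.reshape(-1,3)
P,res=fit()
def step(q,xt,Rt,w=.3,n=1,null=None):
    return least_squares(lambda z:np.concatenate([fk(z,P)[0]-xt,w*Ro.from_matrix(fk(z,P)[1].T@Rt).as_rotvec(),.002*(z-q)]),np.clip(q,lo+1e-3,hi-1e-3),bounds=(lo,hi)).x
if __name__=='__main__':
    print(P.round(4),abs(res).max(0).round(4))
    from h import manip
    s=manip.sense();q=s['qpos']; x,R=fk(q,P); print(x,s['tool_pos']); Rt=Ro.from_rotvec(s['tcp_rot']).as_matrix(); print(abs(R-Rt).max())
    # IK solutions at target from seeds
    Rt=np.array([[-.866,0,.5],[0,1,0],[-.5,0,-.866]])
    rng=np.random.default_rng(0)
    for tgt in ([.637,.048,.071],[.577,.048,.175]):
      for i in range(60):
        q0=rng.uniform(lo,hi); qs=step(q0,np.array(tgt),Rt)
        x,R=fk(qs,P)
        if np.linalg.norm(x-tgt)<.005 and abs(R-Rt).max()<.02: print(tgt,qs.round(2))
E
python3 k2.py
```

```text
[ 2.838e-01 -6.525e-01  6.470e-01  0.000e+00 -2.660e-02  4.422e-01
  3.270e-01  6.230e-01 -2.000e-04 -5.000e-04] [0.0004 0.0004 0.0003]
[0.34305392 0.40371947 0.20200969] [0.34307987 0.40365773 0.20190249]
1.999900011349606
[0.637, 0.048, 0.071] [ 0.08  0.7  -0.43  2.29  2.3   0.5   2.27]
[0.637, 0.048, 0.071] [-0.83  0.99  1.04  2.35  4.12  0.81  0.25]
[0.637, 0.048, 0.071] [-0.08  0.67 -0.2   2.3   2.55  0.41  1.98]
[0.637, 0.048, 0.071] [-0.16  0.67 -0.08  2.31  2.72  0.38  1.8 ]
[0.637, 0.048, 0.071] [-0.31  0.68  0.14  2.32  3.07  0.36  1.42]
[0.637, 0.048, 0.071] [-0.67  0.81  0.71  2.34  3.87  0.55  0.54]
[0.637, 0.048, 0.071] [-0.84  1.01  1.07  2.35  4.13  0.84  0.23]
[0.637, 0.048, 0.071] [-0.    0.68 -0.31  2.3   2.41  0.45  2.13]
[0.637, 0.048, 0.071] [-0.31  0.68  0.13  2.32  3.06  0.36  1.43]
[0.637, 0.048, 0.071] [-0.27  0.67  0.07  2.31  2.95  0.36  1.55]
[0.637, 0.048, 0.071] [ 0.09  0.7  -0.44  2.29  2.29  0.5   2.28]
[0.637, 0.048, 0.071] [ 0.31  0.79 -0.79  2.28  2.06  0.7   2.57]
[0.637, 0.048, 0.071] [-0.03  0.68 -0.27  2.3   2.46  0.43  2.08]
[0.637, 0.048, 0.0
[... 2185 characters left out ...]
.22  0.48 -0.65  2.35  1.88  0.45  2.63]
[0.577, 0.048, 0.175] [-0.42  0.43  0.24  2.39  3.04  0.18  1.44]
[0.577, 0.048, 0.175] [-0.23  0.42 -0.03  2.38  2.45  0.21  2.03]
[0.577, 0.048, 0.175] [-0.55  0.45  0.41  2.4   3.49  0.2   1.  ]
[0.577, 0.048, 0.175] [-0.17  0.42 -0.1   2.37  2.33  0.23  2.16]
[0.577, 0.048, 0.175] [-0.53  0.45  0.4   2.39  3.45  0.2   1.04]
[0.577, 0.048, 0.175] [ 0.04  0.44 -0.39  2.36  2.02  0.33  2.47]
[0.577, 0.048, 0.175] [-0.4   0.43  0.21  2.39  2.96  0.18  1.52]
[0.577, 0.048, 0.175] [-0.15  0.42 -0.13  2.37  2.28  0.24  2.21]
[0.577, 0.048, 0.175] [-0.57  0.46  0.45  2.4   3.56  0.21  0.92]
[0.577, 0.048, 0.175] [-0.7   0.5   0.64  2.4   3.91  0.28  0.57]
```

```bash
sed -i 's/-np.pi\/2\]/np.pi\/2]/; s/for tgt in .*/for tgt in ():/' k2.py; cat > sim.py <<'E'
from k2 import *
def sim(q,Rt,pts,n=12,verbose=True):
    x0=fk(q,P)[0]
    for tgt in pts:
        tgt=np.array(tgt)
        for i in range(1,n+1):
            xt=x0+(tgt-x0)*i/n; q=step(q,xt,Rt)
        x,R=fk(q,P); x0=tgt
        print(tgt,'err',np.linalg.norm(x-tgt).round(4),'rot',np.degrees(np.linalg.norm(Ro.from_matrix(R.T@Rt).as_rotvec())).round(2),q.round(2))
    return q
E
python3 k2.py; python3 - <<'E'
from sim import *
from h import manip
s=manip.sense();q=s['qpos'];Rt=Ro.from_rotvec(s['tcp_rot']).as_matrix()
for pts in ([[.4,.3,.2],[.45,.2,.2],[.52,.1,.2],[.577,.048,.175],[.637,.048,.071]],
            [[.4,.4,.1],[.45,.3,.1],[.52,.1,.15],[.577,.048,.175],[.637,.048,.071]],
            [[.35,.4,.12],[.4,.3,.12],[.5,.05,.2],[.577,.048,.175],[.637,.048,.071]]):
    print(); sim(q,Rt,pts)
E
```

```text
[ 2.838e-01 -6.525e-01  6.470e-01  0.000e+00 -2.660e-02  4.422e-01
  3.270e-01  6.230e-01 -2.000e-04 -5.000e-04] [0.0004 0.0004 0.0003]
[0.34305392 0.40371947 0.20200969] [0.34307987 0.40365773 0.20190249]
3.3306690738754696e-16

[0.4 0.3 0.2] err 0.0 rot 0.01 [-1.6   0.44  0.78  2.46  1.25  0.11 -0.59]
[0.45 0.2  0.2 ] err 0.0 rot 0.0 [-1.1   0.34  0.44  2.51  1.97  0.2  -1.09]
[0.52 0.1  0.2 ] err 0.0 rot 0.0 [-0.58  0.33  0.2   2.46  2.35  0.18 -1.16]
[0.577 0.048 0.175] err 0.0 rot 0.0 [-0.26  0.42  0.02  2.38  2.54  0.2  -1.2 ]
[0.637 0.048 0.071] err 0.0 rot 0.0 [-0.13  0.67 -0.13  2.3   2.64  0.39 -1.27]

[0.4 0.4 0.1] err 0.0 rot 0.0 [-1.42  0.65  0.4   2.34  1.76  0.24 -1.3 ]
[0.45 0.3  0.1 ] err 0.0 rot 0.0 [-1.05  0.6   0.16  2.44  2.15  0.38 -1.5 ]
[0.52 0.1  0.15] err 0.0 rot 0.0 [-0.48  0.45  0.08  2.5   2.61  0.33 -1.45]
[0.577 0.048 0.175] err 0.0 rot 0.0 [-0.32  0.42  0.1   2.38  2.72  0.18 -1.39]
[0.637 0.048 0.071] err 0.0 rot 0.0 [-0.2   0.67 -0.03  2.31  2.8   0.37 -1.44]

[0.35 0.4  0.12] err 0.0 rot 0.01 [-1.64  0.63  0.57  2.39  1.59  0.16 -1.21]
[0.4  0.3  0.12] err 0.0 rot 0.0 [-1.21  0.55  0.24  2.51  2.08  0.36 -1.53]
[0.5  0.05 0.2 ] err 0.0 rot 0.0 [-0.31  0.3   0.01  2.51  2.41  0.22 -1.14]
[0.577 0.048 0.175] err 0.0 rot 0.0 [-0.24  0.42 -0.02  2.38  2.47  0.2  -1.13]
[0.637 0.048 0.071] err 0.0 rot 0.0 [-0.1   0.67 -0.17  2.3   2.59  0.4  -1.21]
```

```bash
python3 -m inch '[[[0.02,0,-0.03],0],[[0.02,0,-0.03],0],[[0.015,0,-0.03],0],[[0,0,0],0]]'; python3 st.py; python3 -m inch '[[[0.02,-0.03,0],0],[[0.02,-0.03,0],0],[[0.01,-0.04,0],0],[[0,0,0],0]]'; python3 st.py
```

```text
t: 10.88
tool_pos: [0.3935, 0.4027, 0.1265]
tcp_rot: [0.015, 2.618, -0.008]
contact_force: [-0.5, 1.0, 0.8]
gripper_width: 0.042
q [-1.572  0.636  0.591  2.332  1.388  0.135 -0.927] z [ 0.5   -0.008 -0.866] y [ 0.012  1.    -0.003] tilt 30.0 tcp [0.3935 0.4027 0.1265] F [-0.5  1.   0.8] w 0.04201106892130573
grasp [0.3841 0.4029 0.1427]
t: 11.38
tool_pos: [0.4386, 0.3056, 0.1282]
tcp_rot: [0.025, 2.617, -0.013]
contact_force: [0.0, 1.2, 0.0]
gripper_width: 0.0423
q [-1.2    0.548  0.314  2.434  1.985  0.294 -1.363] z [ 0.501 -0.014 -0.865] y [ 0.02   1.    -0.005] tilt 30.07 tcp [0.4386 0.3056 0.1282] F [0.  1.2 0. ] w 0.04225700192370698
grasp [0.4293 0.3059 0.1443]
```

```bash
python3 -m inch '[[[0.015,-0.045,0.015],0.5],[[0.015,-0.045,0.015],0.5],[[0.015,-0.045,0.015],0],[[0.015,-0.045,0.015],0],[[0.015,-0.045,0.015],0],[[0.015,-0.033,0.0],0],[[0,0,0],0]]'; python3 st.py
```

```text
t: 12.25
tool_pos: [0.5284, 0.0485, 0.2032]
tcp_rot: [0.0, 2.614, -0.007]
contact_force: [0.1, 0.2, -0.2]
gripper_width: 0.0422
q [-0.415  0.323  0.162  2.46   2.586  0.172 -1.273] z [ 0.503 -0.005 -0.864] y [ 0.002  1.    -0.005] tilt 30.23 tcp [0.5284 0.0485 0.2032] F [ 0.1  0.2 -0.2] w 0.042206996498639064
grasp [0.519  0.0486 0.2194]
```

```bash
python3 -m inch '[[[0.022,0,-0.01],0],[[0.022,0,-0.01],0],[[0,0,0],0]]'; python3 st.py;python3 -c "
from h import *
snap('wrist','w2')"
```

```text
t: 12.62
tool_pos: [0.5717, 0.0538, 0.1814]
tcp_rot: [-0.011, 2.617, -0.004]
contact_force: [-0.2, 0.0, 0.3]
gripper_width: 0.0422
q [-0.346  0.405  0.105  2.388  2.627  0.181 -1.292] z [ 0.501 -0.001 -0.866] y [-0.007  1.    -0.005] tilt 30.06 tcp [0.5717 0.0538 0.1814] F [-0.2  0.   0.3] w 0.042239812544287623
grasp [0.5623 0.0538 0.1976]
```

View pics/w2.png

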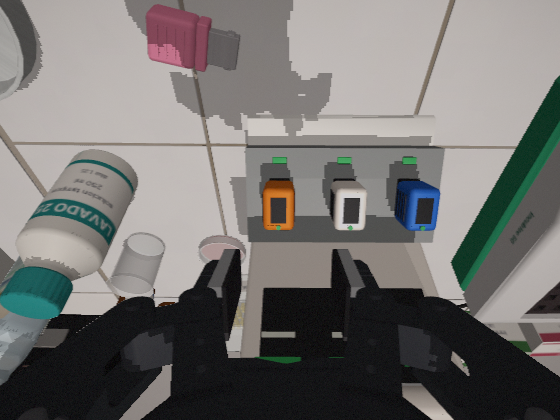

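```bash
python3 - <<'E'
from h import *
p,d,c=load('w2')
hsv=cv2.cvtColor(p,cv2.COLOR_BGR2HSV)
uu,vv=np.meshgrid(np.arange(560),np.arange(420))
f=210/np.tan(np.radians(float(c['fovy']))/2)
P=np.stack([(uu-c['cx'])/f*d,(vv-c['cy'])/f*d,d],-1); P=(P-c['t'])@c['R']
m=cv2.inRange(hsv,(3,120,60),(18,255,255))>0; m[:, :250]=0;m[:,310:]=0;m[:170]=0;m[240:]=0
# include everything within bbox at the top face
n=np.array([-.5,0,.866]);
ys,xs=np.where(m);print(xs.min(),xs.max(),ys.min(),ys.max())
b=np.zeros_like(m);b[ys.min():ys.max()+1,xs.min():xs.max()+1]=1
Q=P[b&(d>0)]; h=Q@n; print(np.percentile(h,[5,25,50,75,95]).round(4))
T=Q[abs(h-np.median(h[h>np.percentile(h,60)]))<.003]
s=T@np.array([.866,0,.5]); print('top h',(T@n).mean(),'y',np.percentile(T[:,1],[1,99]),'s',np.percentile(s,[1,99]))
y=(np.percentile(T[:,1],[1,99])).mean(); ss=np.percentile(s,[1,99]).mean(); H=(T@n).mean()-.017
print('mid',(ss*np.array([.866,0,.5])+H*n+[0,y,0]).round(4))
E
```

```text
263 294 180 229
[-0.2598 -0.2283 -0.2264 -0.2256 -0.2247]
top h -0.2260511317628561 y [0.03606762 0.05818187] s [0.57052621 0.6020681 ]
mid [0.6293 0.0471 0.0827]
```

```bash
python3 -m inch '[[[0,-0.0067,0],0],[[0.016,0,-0.0275],0],[[0.016,0,-0.0275],0],[[0,0,0],0]]'; python3 st.py
```

```text
t: 13.18
tool_pos: [0.6016, 0.0455, 0.125]
tcp_rot: [-0.009, 2.621, -0.004]
contact_force: [-0.4, 0.6, -1.1]
gripper_width: 0.0422
q [-0.218  0.541 -0.019  2.361  2.699  0.297 -1.337] z [ 0.498 -0.001 -0.867] y [-0.006  1.    -0.005] tilt 29.84 tcp [0.6016 0.0455 0.125 ] F [-0.4  0.6 -1.1] w 0.042204947024771414
grasp [0.5923 0.0455 0.1412]
```

Remaining: (0.035, 0.0015, −0.055).

```bash
python3 -m inch '[[[0.009,0.0015,-0.0138],0],[[0.009,0,-0.0138],0],[[0.0085,0,-0.0138],0],[[0.0085,0,-0.0136],0],[[0,0,0],0]]'; python3 st.py; python3 -c "
from h import *
snap('wrist','w3');snap('scene','s3')
p=load('s3')[0]; cv2.imwrite('pics/s3c.png',cv2.resize(p[150:350,180:380],None,fx=3,fy=3))"
```

```text
t: 13.8
tool_pos: [0.6374, 0.0473, 0.0698]
tcp_rot: [-0.009, 2.62, -0.004]
contact_force: [0.4, -0.3, 0.5]
gripper_width: 0.0419
q [-0.174  0.672 -0.063  2.306  2.736  0.377 -1.359] z [ 0.499 -0.001 -0.867] y [-0.006  1.    -0.004] tilt 29.9 tcp [0.6374 0.0473 0.0698] F [ 0.4 -0.3  0.5] w 0.04188196316336166
grasp [0.6281 0.0473 0.086 ]
```

View pics/w3.png

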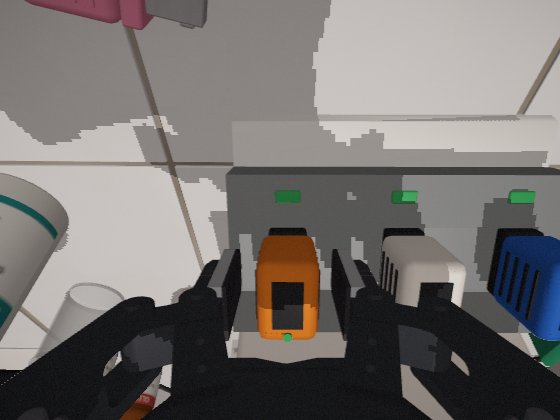

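View pics/s3c.png

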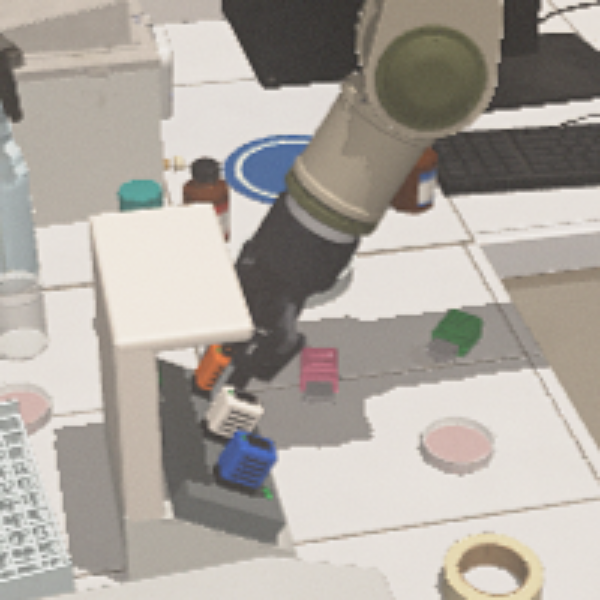

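```bash
python3 -m inch '[[[0,0,0],0],[[0,0,0],0],[[0,0,0],0],[[0,0,0],0]]' 0.015 70; python3 st.py; python3 -m inch '[[[-0.002,0,0.0035],0],[[-0.002,0,0.0035],0],[[-0.002,0,0.0035],0],[[-0.002,0,0.0035],0],[[-0.002,0,0.0035],0],[[-0.002,0,0.0035],0]]'; python3 st.py
```

```text
t: 14.4
tool_pos: [0.6369, 0.0475, 0.0717]
tcp_rot: [-0.01, 2.618, -0.003]
contact_force: [-3.0, 0.7, 6.4]
gripper_width: 0.0228
q [-0.175  0.668 -0.063  2.308  2.736  0.377 -1.359] z [ 0.5   -0.    -0.866] y [-0.006  1.    -0.004] tilt 30.0 tcp [0.6369 0.0475 0.0717] F [-3.   0.7  6.4] w 0.02275559999502972
grasp [0.6275 0.0475 0.0879]
t: 15.15
tool_pos: [0.6251, 0.0474, 0.0925]
tcp_rot: [-0.009, 2.618, -0.003]
contact_force: [-0.2, -0.5, -1.0]
gripper_width: 0.0236
q [-0.19   0.621 -0.048  2.327  2.722  0.347 -1.352] z [ 0.5   -0.001 -0.866] y [-0.006  1.    -0.004] tilt 29.99 tcp [0.6251 0.0474 0.0925] F [-0.2 -0.5 -1. ] w 0.023605819762390807
grasp [0.6157 0.0474 0.1087]
```

```bash
python3 -m inch '[[[-0.005,0,0.00866],0],[[-0.01,0,0.0173],0],[[-0.015,0,0.026],0],[[-0.015,0,0.026],0],[[-0.02,0,0.02],0],[[-0.03,0,0],0],[[0,0,0],0]]'; python3 st.py; python3 -c "
from h import *
snap('wrist','w4');snap('top','t4')"
```

```text
t: 16.02
tool_pos: [0.5277, 0.0474, 0.1906]
tcp_rot: [-0.01, 2.619, -0.003]
contact_force: [-0.1, 0.3, -0.9]
gripper_width: 0.0228
q [-0.354  0.349  0.095  2.469  2.619  0.206 -1.296] z [ 0.499  0.    -0.867] y [-0.007  1.    -0.004] tilt 29.92 tcp [0.5277 0.0474 0.1906] F [-0.1  0.3 -0.9] w 0.022777275386978962
grasp [0.5184 0.0474 0.2068]
```

View pics/w4.png

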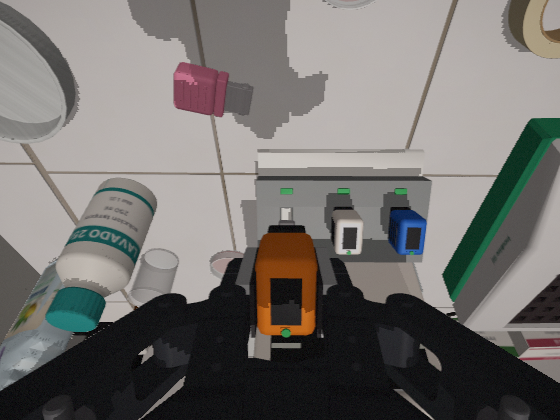

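View pics/t4.png

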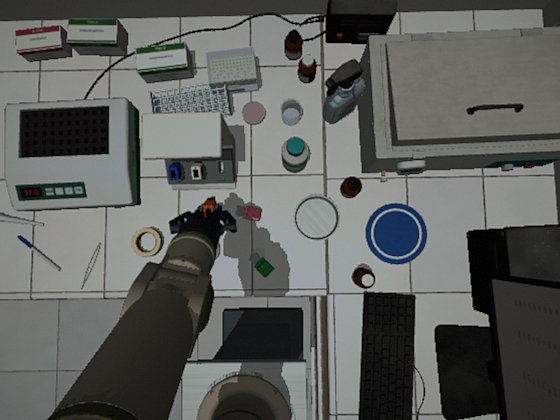

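```bash
python3 - <<'E'
from h import *
p,d,c=load('top0')
hsv=cv2.cvtColor(p,cv2.COLOR_BGR2HSV)
uu,vv=np.meshgrid(np.arange(560),np.arange(420))
f=210/np.tan(np.radians(float(c['fovy']))/2)
P=np.stack([(uu-c['cx'])/f*d,(vv-c['cy'])/f*d,d],-1); P=(P-c['t'])@c['R']
def reg(x0,x1,y0,y1,z0,z1): return P[(d>0)&(P[...,0]>x0)&(P[...,0]<x1)&(P[...,1]>y0)&(P[...,1]<y1)&(P[...,2]>z0)&(P[...,2]<z1)]
def circ(Q):
    A=np.c_[2*Q[:,:2],np.ones(len(Q))]; s=np.linalg.lstsq(A,(Q[:,:2]**2).sum(1),rcond=None)[0]; return s[:2],np.sqrt(s[2]+s[0]**2+s[1]**2)
Q=reg(.43,.61,-.28,-.11,.022,.035); print('dish rim',len(Q),circ(Q),(Q.min(0)+Q.max(0))/2,np.ptp(Q,0))
m=cv2.inRange(hsv,(100,120,40),(125,255,255)); m[:,:355]=0; m[:, 440:]=0;m[:200]=0;m[270:]=0
k=max(cv2.findContours(m,0,1)[0],key=cv2.contourArea)[:,0]; W=np.array([onz(c,u,v,0) for u,v in k]); print('disc',circ(W))
for n,b in dict(far=(.54,.62,-.32,-.23,.02,.12),near=(.33,.42,-.35,-.25,.02,.12),wash=(.6,.72,-.19,-.08,.03,.17)).items():
    Q=reg(*b); print(n,len(Q),'min',Q.min(0).round(3),'max',Q.max(0).round(3)); T=Q[Q[:,2]>Q[:,2].max()-.012]; print('  top',T.mean(0).round(4),len(T))
    sh=Q[Q[:,2]<.06] if n!='wash' else Q[Q[:,2]<.1]; print('  low',sh.min(0).round(3),sh.max(0).round(3))
Q=reg(.45,.6,-.25,-.14,-.01,.015);print('floor/bench z',np.median(Q[:,2]))
E
```

```text
dish rim 307 (array([ 0.52002005, -0.19543058]), np.float64(0.05842807366157462)) [ 0.52876118 -0.20579782  0.02750839] [0.14302813 0.14628729 0.01085963]
disc (array([ 0.47265902, -0.40095336]), np.float64(0.07773931935146826))
far 360 min [ 0.541 -0.302  0.02 ] max [ 0.615 -0.231  0.095]
  top [ 0.5913 -0.2789  0.0897] 116
  low [ 0.541 -0.291  0.02 ] [ 0.615 -0.231  0.06 ]
near 355 min [ 0.341 -0.327  0.02 ] max [ 0.387 -0.28   0.095]
  top [ 0.3624 -0.3037  0.0899] 128
  low [ 0.341 -0.325  0.02 ] [ 0.387 -0.28   0.06 ]
wash 737 min [ 0.638 -0.17   0.03 ] max [ 0.701 -0.104  0.158]
  top [ 0.6713 -0.1372  0.1528] 253
  low [ 0.638 -0.168  0.03 ] [ 0.67  -0.104  0.1  ]
floor/bench z 0.00366199499752116
```

```bash
python3 - <<'E'
from sim import *
from h import manip
s=manip.sense();q=s['qpos'];Rt=Ro.from_rotvec(s['tcp_rot']).as_matrix()
q=sim(q,Rt,[[.51,-.07,.19],[.51,-.195,.134],[.51,-.195,.012],[.51,-.195,.1],[.515,-.14,.1],[.515,-.14,.012],[.49,-.14,.012],[.49,-.343,.012],[.49,-.343,.15]])
E
```

```text
[ 0.51 -0.07  0.19] err 0.0 rot 0.0 [ 0.16  0.34 -0.16  2.49  2.95  0.21 -1.34]
[ 0.51  -0.195  0.134] err 0.0 rot 0.0 [ 0.59  0.51 -0.31  2.44  3.25  0.28 -1.31]
[ 0.51  -0.195  0.012] err 0.0 rot 0.0 [ 0.52  0.81 -0.22  2.49  3.21  0.63 -1.22]
[ 0.51  -0.195  0.1  ] err 0.0 rot 0.0 [ 0.56  0.59 -0.27  2.46  3.23  0.39 -1.28]
[ 0.515 -0.14   0.1  ] err 0.0 rot 0.0 [ 0.4   0.58 -0.24  2.51  3.11  0.45 -1.3 ]
[ 0.515 -0.14   0.012] err 0.0 rot 0.0 [ 0.38  0.82 -0.22  2.54  3.1   0.71 -1.26]
[ 0.49  -0.14   0.012] err 0.0002 rot 0.03 [ 0.88  1.04 -1.01  2.56  2.37  0.95 -0.43]
[ 0.49  -0.343  0.012] err 0.0 rot 0.0 [ 1.22  0.93 -0.8   2.29  2.47  0.4  -0.08]
[ 0.49  -0.343  0.15 ] err 0.0001 rot 0.02 [ 1.23  0.62 -0.78  2.24  1.7   0.11  0.56]
```

```bash
python3 -m inch '[[[-0.003,-0.04,0],0],[[-0.003,-0.04,0],0],[[-0.003,-0.04,0],0],[[-0.003,-0.04,-0.01],0],[[-0.003,-0.04,-0.02],0],[[-0.003,-0.042,-0.02],0],[[0,0,0],0],[[0,0,0],0]]'; python3 st.py; python3 -c "
from h import *
snap('wrist','w5');snap('scene','s5');p=load('s5')[0]; cv2.imwrite('pics/s5c.png',cv2.resize(p[130:330,200:400],None,fx=3,fy=3))"
```

```text
t: 17.12
tool_pos: [0.5125, -0.1948, 0.14]
tcp_rot: [-0.008, 2.618, -0.003]
contact_force: [-0.2, 0.6, 0.0]
gripper_width: 0.0226
q [ 0.601  0.499 -0.322  2.427  3.227  0.259 -1.298] z [ 0.5   -0.001 -0.866] y [-0.005  1.    -0.004] tilt 29.98 tcp [ 0.5125 -0.1948  0.14  ] F [-0.2  0.6  0. ] w 0.022613412802950227
grasp [ 0.5031 -0.1948  0.1562]
```

View pics/w5.png

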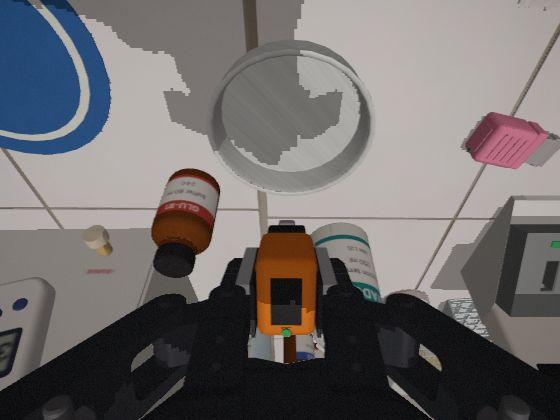

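View pics/s5c.png

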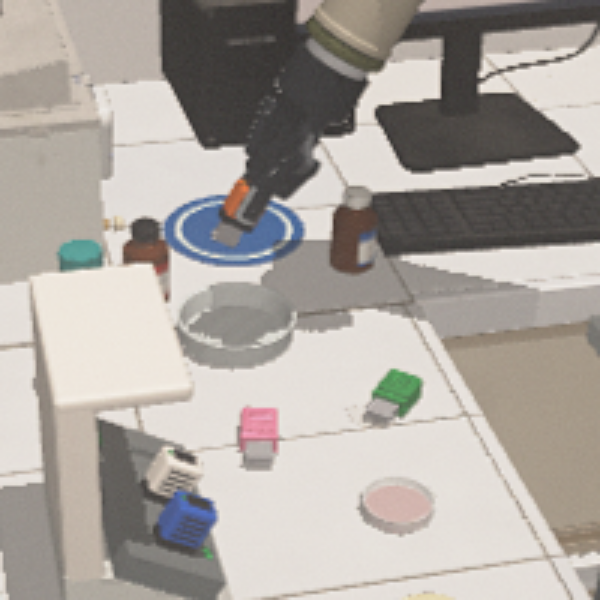

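```bash
python3 -m inch '[[[0,0,-0.03],0],[[0,0,-0.03],0],[[0,0,-0.02],0],[[0,0,-0.005],0],[[0,0,0],0]]' 0.015 30; python3 st.py; python3 -m inch '[[[0,0,-0.004],0],[[0,0,-0.004],0],[[0,0,-0.004],0]]' ; python3 st.py
```

```text
t: 17.85
tool_pos: [0.5127, -0.1937, 0.0556]
tcp_rot: [-0.011, 2.618, -0.003]
contact_force: [-0.2, 0.1, -0.8]
gripper_width: 0.023
q [ 0.535  0.698 -0.247  2.478  3.204  0.51  -1.24 ] z [ 0.5    0.    -0.866] y [-0.008  1.    -0.004] tilt 30.0 tcp [ 0.5127 -0.1937  0.0556] F [-0.2  0.1 -0.8] w 0.023027656255304875
grasp [ 0.5033 -0.1937  0.0718]
t: 18.23
tool_pos: [0.5124, -0.1948, 0.0433]
tcp_rot: [-0.009, 2.618, -0.004]
contact_force: [-0.6, -0.0, -1.3]
gripper_width: 0.0231
q [ 0.532  0.729 -0.241  2.481  3.202  0.544 -1.232] z [ 0.5   -0.001 -0.866] y [-0.006  1.    -0.005] tilt 30.02 tcp [ 0.5124 -0.1948  0.0433] F [-0.6 -0.  -1.3] w 0.02308189106240115
grasp [ 0.503  -0.1948  0.0595]
```

```bash
python3 -m inch '[[[0,0,-0.003],0],[[0,0,-0.003],0]]' 0.015 20; python3 st.py; python3 -m inch '[[[0,0,-0.003],0],[[0,0,-0.003],0]]' ; python3 st.py;  python3 -m inch '[[[0,0,-0.003],0],[[0,0,-0.003],0]]' ; python3 st.py
```

```text
t: 18.48
tool_pos: [0.5123, -0.1946, 0.0376]
tcp_rot: [-0.01, 2.617, -0.004]
contact_force: [-10.3, 0.7, 32.2]
gripper_width: 0.0233
q [ 0.53   0.743 -0.238  2.483  3.201  0.562 -1.229] z [ 0.501 -0.001 -0.865] y [-0.006  1.    -0.005] tilt 30.07 tcp [ 0.5123 -0.1946  0.0376] F [-10.3   0.7  32.2] w 0.023254621427264442
grasp [ 0.503  -0.1946  0.0538]
t: 18.73
tool_pos: [0.5123, -0.1945, 0.0362]
tcp_rot: [-0.012, 2.608, -0.008]
contact_force: [-32.8, 2.5, 101.4]
gripper_width: 0.0231
q [ 0.529  0.751 -0.237  2.49   3.202  0.584 -1.225] z [ 0.508 -0.003 -0.861] y [-0.007  1.    -0.008] tilt 30.55 tcp [ 0.5123 -0.1945  0.0362] F [-32.8   2.5 101.4] w 0.02313559161703807
grasp [ 0.5028 -0.1945  0.0523]
t: 18.98
tool_pos: [0.5122, -0.1944, 0.0307]
tcp_rot: [-0.013, 2.609, -0.008]
contact_force: [-17.9, 9.1, 55.8]
gripper_width: 0.0227
q [ 0.527  0.764 -0.234  2.491  3.201  0.599 -1.221] z [ 0.508 -0.003 -0.861] y [-0.007  1.    -0.008] tilt 30.54 tcp [ 0.5122 -0.1944  0.0307] F [-17.9   9.1  55.8] w 0.02270126534312344
grasp [ 0.5027 -0.1944  0.0468]
```

```bash
python3 -m inch '[[[0,0,0.003],0],[[0,0,0],0]]'; python3 st.py; python3 -c "
from h import *
snap('wrist','w6');snap('scene','s6');p=load('s6')[0]; cv2.imwrite('pics/s6c.png',cv2.resize(p[180:300,220:340],None,fx=5,fy=5))"
```

```text
t: 19.23
tool_pos: [0.5147, -0.1942, 0.0311]
tcp_rot: [-0.013, 2.61, -0.005]
contact_force: [-5.1, 2.5, 29.4]
gripper_width: 0.0231
q [ 0.527  0.762 -0.236  2.485  3.201  0.588 -1.223] z [ 0.507 -0.001 -0.862] y [-0.008  1.    -0.006] tilt 30.46 tcp [ 0.5147 -0.1942  0.0311] F [-5.1  2.5 29.4] w 0.023127873836621828
grasp [ 0.5052 -0.1942  0.0473]
```

View pics/w6.png

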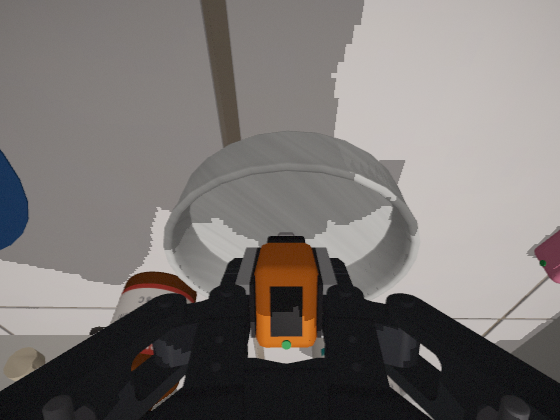

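View pics/s6c.png

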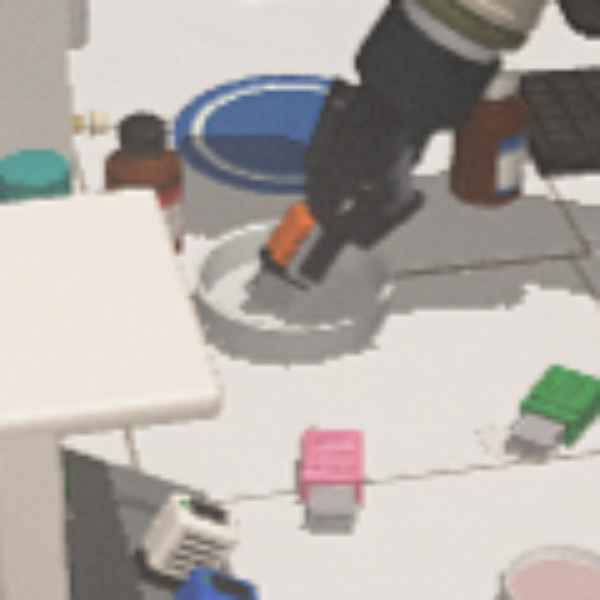

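```bash
python3 -m inch '[[[0,0,0.004],0],[[0,0,0.002],0],[[0.009,0,0],0],[[0.009,0,0],0],[[0,0,0],0]]'; python3 st.py; python3 -m inch '[[[0,0,-0.001],0],[[0,0,-0.001],0],[[0,0,0],0]]'; python3 st.py
```

```text
t: 19.95
tool_pos: [0.5314, -0.1945, 0.0341]
tcp_rot: [-0.01, 2.617, -0.003]
contact_force: [0.1, 0.1, -0.2]
gripper_width: 0.0232
q [ 0.513  0.749 -0.237  2.445  3.191  0.532 -1.233] z [ 0.501 -0.001 -0.866] y [-0.006  1.    -0.004] tilt 30.04 tcp [ 0.5314 -0.1945  0.0341] F [ 0.1  0.1 -0.2] w 0.023240735409126363
grasp [ 0.5221 -0.1945  0.0503]
t: 20.32
tool_pos: [0.53, -0.1945, 0.0322]
tcp_rot: [-0.009, 2.618, -0.003]
contact_force: [-1.2, 0.4, 3.7]
gripper_width: 0.0229
q [ 0.514  0.753 -0.236  2.448  3.191  0.537 -1.232] z [ 0.5   -0.001 -0.866] y [-0.006  1.    -0.004] tilt 29.99 tcp [ 0.53   -0.1945  0.0322] F [-1.2  0.4  3.7] w 0.02290265621263741
grasp [ 0.5207 -0.1945  0.0484]
```

```bash
python3 -m inch '[[[0,0,0],0],[[0,0,0],0],[[0,0,0],0]]' 0.05; python3 st.py; python3 -c "
from h import *
snap('wrist','w7');snap('scene','s7');p=load('s7')[0]; cv2.imwrite('pics/s7c.png',cv2.resize(p[180:300,220:340],None,fx=5,fy=5))"
```

```text
t: 20.7
tool_pos: [0.5302, -0.1946, 0.0321]
tcp_rot: [-0.009, 2.618, -0.003]
contact_force: [-0.2, -0.5, 0.3]
gripper_width: 0.0496
q [ 0.514  0.754 -0.236  2.447  3.191  0.537 -1.232] z [ 0.5   -0.001 -0.866] y [-0.006  1.    -0.004] tilt 29.98 tcp [ 0.5302 -0.1946  0.0321] F [-0.2 -0.5  0.3] w 0.049630692974074825
grasp [ 0.5209 -0.1946  0.0483]
```

View pics/w7.png

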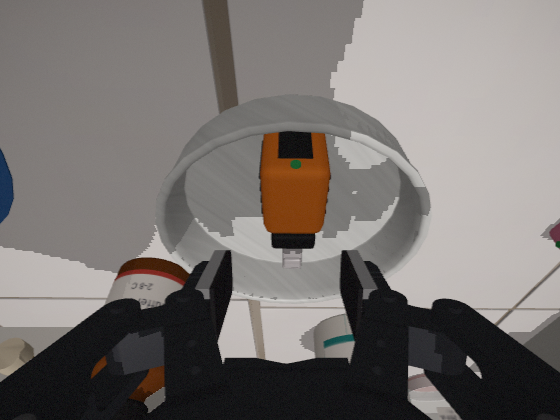

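View pics/s7c.png

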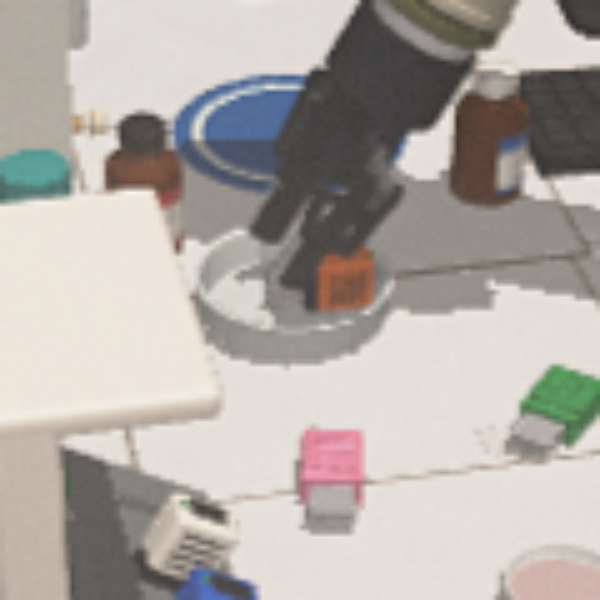

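```bash
python3 -m inch '[[[0,0,0.03],0],[[0,0,0.04],0],[[0,0.04,0.0],0],[[0,0.05,0],0],[[0,0.05,0],0],[[0,0,0],0]]' 0.035; python3 st.py; python3 - <<'E'
from h import *
snap('wrist','w8');p,d,c=snap('top','t8')
uu,vv=np.meshgrid(np.arange(560),np.arange(420))
f=210/np.tan(np.radians(float(c['fovy']))/2)
P=np.stack([(uu-c['cx'])/f*d,(vv-c['cy'])/f*d,d],-1); P=(P-c['t'])@c['R']
Q=P[(d>0)&(abs(P[...,0]-.52)<.09)&(abs(P[...,1]+.19)<.09)&(P[...,2]>.022)&(P[...,2]<.035)]
from scipy.optimize import least_squares
s=least_squares(lambda a:np.hypot(Q[:,0]-a[0],Q[:,1]-a[1])-.058,[.52,-.195],loss='soft_l1',f_scale=.002);print('dish',s.x,len(Q),np.median(abs(s.fun)))
E
```

```text
t: 21.55
tool_pos: [0.5304, -0.0493, 0.1022]
tcp_rot: [-0.02, 2.618, 0.001]
contact_force: [0.6, -0.5, -0.6]
gripper_width: 0.0352
q [ 0.132  0.574 -0.21   2.524  2.892  0.486 -1.316] z [ 0.5    0.005 -0.866] y [-0.015  1.    -0.003] tilt 29.98 tcp [ 0.5304 -0.0493  0.1022] F [ 0.6 -0.5 -0.6] w 0.035177998664118575
grasp [ 0.5211 -0.0494  0.1184]
dish [ 0.51674389 -0.19151833] 354 0.001772269425603247
```

View pics/t8.png

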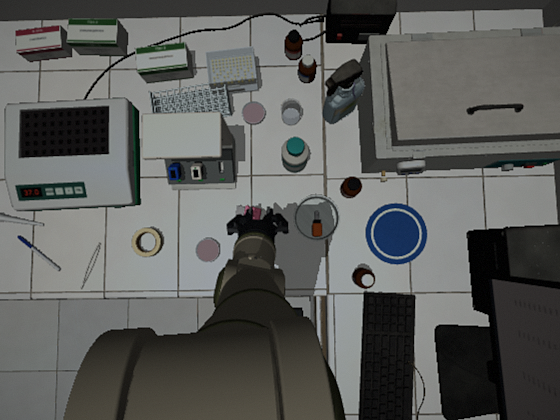

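```bash
python3 -m inch '[[[0,-0.045,0],0.9],[[-0.002,-0.044,0],0],[[0,0,0],0]]'; python3 st.py; python3 - <<'E'
from h import *
p,d,c=snap('wrist','w9')
uu,vv=np.meshgrid(np.arange(560),np.arange(420))
f=210/np.tan(np.radians(float(c['fovy']))/2)
P=np.stack([(uu-c['cx'])/f*d,(vv-c['cy'])/f*d,d],-1); P=(P-c['t'])@c['R']
hsv=cv2.cvtColor(p,cv2.COLOR_BGR2HSV)
sel=(d>0)&(abs(P[...,0]-.52)<.08)&(abs(P[...,1]+.195)<.08)&(P[...,2]>.0255)&(P[...,2]<.031)&(hsv[...,1]<70)&(hsv[...,2]>70)
Q=P[sel]
from scipy.optimize import least_squares
s=least_squares(lambda a:np.hypot(Q[:,0]-a[0],Q[:,1]-a[1])-.058,[.52,-.195],loss='soft_l1',f_scale=.001);print('dish',s.x,len(Q),np.median(abs(s.fun)))
E
```

```text
t: 22.02
tool_pos: [0.527, -0.1502, 0.102]
tcp_rot: [-0.017, 2.618, -0.004]
contact_force: [1.1, 0.2, 0.7]
gripper_width: 0.0353
q [ 0.422  0.581 -0.246  2.47   3.118  0.406 -1.284] z [ 0.5    0.001 -0.866] y [-0.011  1.    -0.006] tilt 29.98 tcp [ 0.527  -0.1502  0.102 ] F [1.1 0.2 0.7] w 0.035280698761689336
grasp [ 0.5176 -0.1502  0.1182]
dish [ 0.51656434 -0.18968619] 4423 0.0011502740805528558
```

View pics/w9.png

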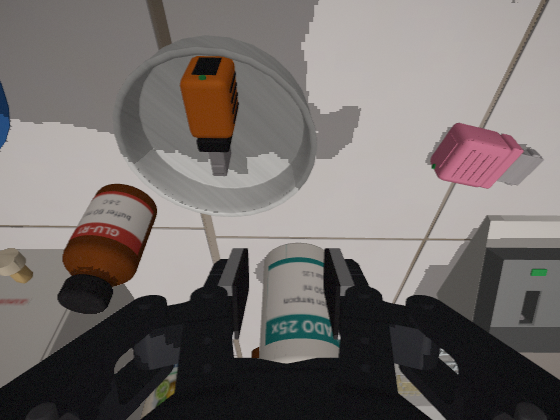

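```bash
python3 -m inch '[[[0,0.018,0],0],[[0,0,-0.02],0],[[0,0,-0.02],0],[[0,0,0],0]]'; python3 st.py; python3 -c "
from h import *
snap('wrist','w10')"
```

```text
t: 22.58
tool_pos: [0.5276, -0.1249, 0.0609]
tcp_rot: [-0.03, 2.621, 0.004]
contact_force: [0.3, 0.2, 0.1]
gripper_width: 0.035
q [ 0.349  0.683 -0.231  2.506  3.075  0.546 -1.275] z [ 0.498  0.008 -0.867] y [-0.022  1.    -0.003] tilt 29.84 tcp [ 0.5276 -0.1249  0.0609] F [0.3 0.2 0.1] w 0.035018697590797385
grasp [ 0.5183 -0.125   0.0771]
```

View pics/w10.png

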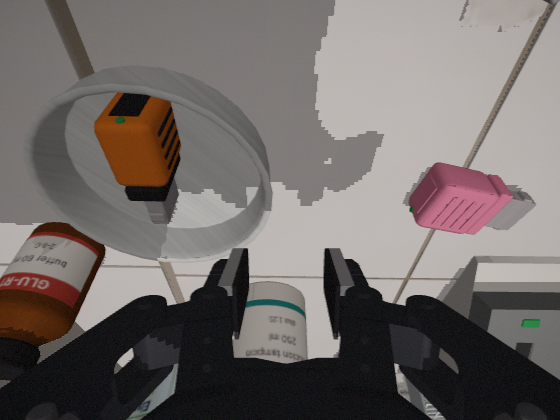

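```bash
python3 -m inch '[[[-0.001,-0.006,0],1],[[0,0,-0.012],0],[[0,0,0],0],[[0,0,0],0]]'; python3 st.py; python3 -c "
from h import *
snap('wrist','w11')"
```

```text
t: 23.12
tool_pos: [0.5271, -0.1315, 0.0501]
tcp_rot: [-0.053, 2.618, 0.008]
contact_force: [0.4, 0.3, -0.4]
gripper_width: 0.035
q [ 0.373  0.712 -0.233  2.504  3.106  0.57  -1.261] z [ 0.499  0.016 -0.866] y [-0.039  0.999 -0.004] tilt 29.97 tcp [ 0.5271 -0.1315  0.0501] F [ 0.4  0.3 -0.4] w 0.03501518880870709
grasp [ 0.5177 -0.1318  0.0663]
```

View pics/w11.png

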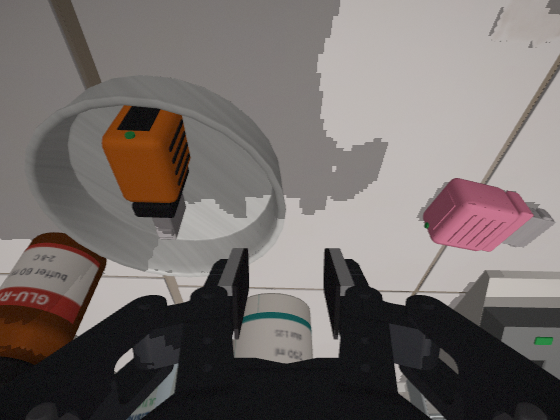

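```bash
python3 -m inch '[[[0,0,-0.01],-2],[[0,0,-0.01],0],[[0,0,-0.007],0],[[0,0,0],0]]'; python3 st.py; python3 -m inch '[[[0,0,-0.004],0],[[0,0,0],0]]'; python3 st.py; python3 -c "
from h import *
snap('wrist','w12')"
```

```text
t: 23.68
tool_pos: [0.527, -0.1315, 0.0224]
tcp_rot: [-0.007, 2.619, -0.003]
contact_force: [-0.3, -0.1, 0.2]
gripper_width: 0.0349
q [ 0.351  0.784 -0.223  2.515  3.072  0.658 -1.267] z [ 0.499 -0.001 -0.867] y [-0.005  1.    -0.004] tilt 29.92 tcp [ 0.527  -0.1315  0.0224] F [-0.3 -0.1  0.2] w 0.03486781114051374
grasp [ 0.5176 -0.1315  0.0386]
t: 23.92
tool_pos: [0.5272, -0.1316, 0.0191]
tcp_rot: [-0.007, 2.618, -0.004]
contact_force: [0.1, -0.3, 0.1]
gripper_width: 0.0353
q [ 0.351  0.793 -0.222  2.516  3.072  0.669 -1.265] z [ 0.5   -0.002 -0.866] y [-0.004  1.    -0.004] tilt 29.98 tcp [ 0.5272 -0.1316  0.0191] F [ 0.1 -0.3  0.1] w 0.035313275005288365
grasp [ 0.5178 -0.1316  0.0353]
```

View pics/w12.png

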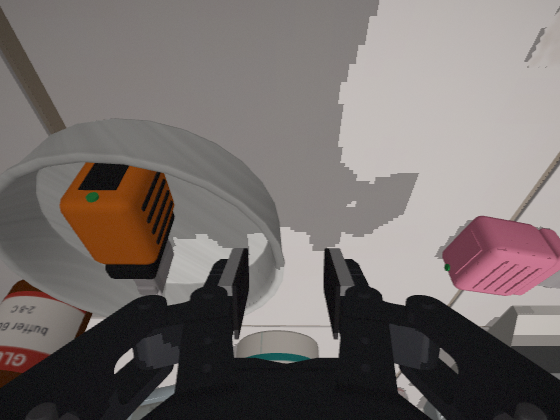

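```bash
python3 -m inch '[[[0,0,-0.002],0],[[0,0,0],0],[[0,0,0],0],[[0,0,0],0],[[0,0,0],0]]' 0.0 30; python3 st.py; python3 -c "
from h import *
snap('wrist','w13')"
```

```text
t: 24.6
tool_pos: [0.5273, -0.1317, 0.0172]
tcp_rot: [-0.007, 2.618, -0.004]
contact_force: [0.5, -2.1, -1.3]
gripper_width: 0.0049
q [ 0.35   0.798 -0.222  2.516  3.072  0.675 -1.265] z [ 0.5   -0.002 -0.866] y [-0.004  1.    -0.004] tilt 29.99 tcp [ 0.5273 -0.1317  0.0172] F [ 0.5 -2.1 -1.3] w 0.004910295785024818
grasp [ 0.5179 -0.1316  0.0334]
```

View pics/w13.png

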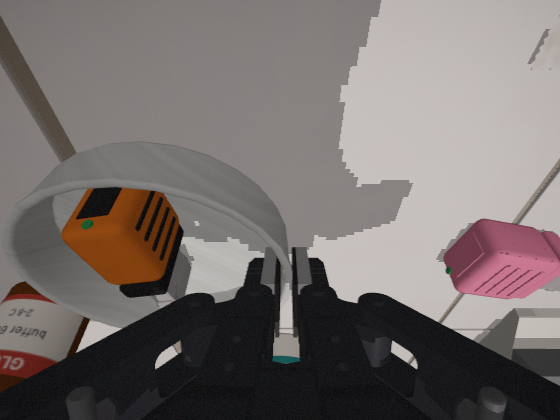

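```bash
python3 - <<'E'
from sim import *
from h import manip
s=manip.sense();q=s['qpos'];Rt=Ro.from_rotvec(s['tcp_rot']).as_matrix()
q=sim(q,Rt,[[.517,-.159,.017],[.507,-.187,.017],[.5,-.215,.017],[.495,-.242,.017],[.488,-.342,.017],[.488,-.342,.12]])
E
python3 -m inch '[[[-0.004,-0.012,0],0],[[-0.005,-0.014,0],0],[[-0.005,-0.014,0],0],[[-0.005,-0.014,0],0],[[0,0,0],0]]'; python3 st.py;python3 -c "
from h import *
p,_,_=snap('top','t14');cv2.imwrite('pics/t14c.png',cv2.resize(p[150:300,200:450],None,fx=3,fy=3))"
```

```text
[ 0.517 -0.159  0.017] err 0.0 rot 0.0 [ 0.42  0.8  -0.22  2.51  3.14  0.66 -1.25]
[ 0.507 -0.187  0.017] err 0.0 rot 0.0 [ 0.5   0.8  -0.22  2.51  3.2   0.64 -1.23]
[ 0.5   -0.215  0.017] err 0.0 rot 0.0 [ 0.57  0.79 -0.21  2.49  3.26  0.61 -1.22]
[ 0.495 -0.242  0.017] err 0.0 rot 0.0 [ 0.64  0.79 -0.22  2.46  3.32  0.57 -1.22]
[ 0.488 -0.342  0.017] err 0.0 rot 0.0 [ 0.88  0.79 -0.28  2.32  3.53  0.38 -1.23]
[ 0.488 -0.342  0.12 ] err 0.0 rot 0.0 [ 1.04  0.61 -0.49  2.28  3.58  0.11 -1.33]
t: 25.28
tool_pos: [0.5074, -0.1881, 0.0172]
tcp_rot: [-0.002, 2.618, -0.007]
contact_force: [0.6, -1.3, -0.3]
gripper_width: 0.0049
q [ 0.498  0.795 -0.214  2.505  3.196  0.64  -1.236] z [ 0.5   -0.004 -0.866] y [-0.     1.    -0.005] tilt 29.98 tcp [ 0.5074 -0.1881  0.0172] F [ 0.6 -1.3 -0.3] w 0.004901970990333118
grasp [ 0.4981 -0.188   0.0334]
```

View pics/t14c.png

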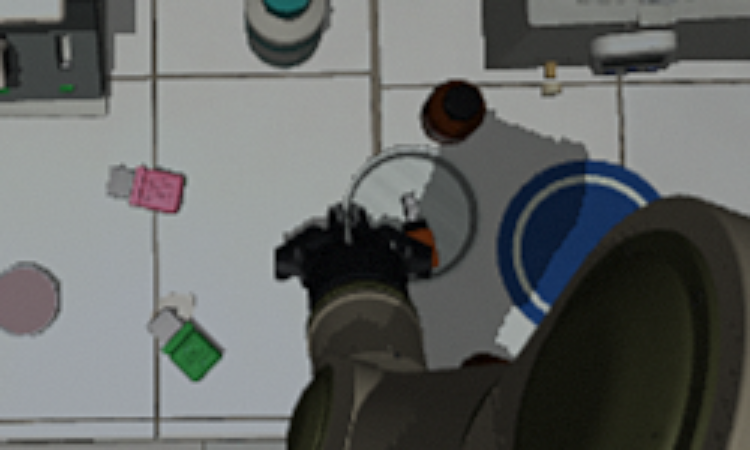

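```bash
python3 -m inch '[[[-0.003,-0.014,0],0],[[-0.003,-0.014,0],0],[[-0.003,-0.014,0],0],[[-0.003,-0.014,0],0],[[0,0,0],0]]'; python3 st.py;python3 -c "
from h import *
p,_,_=snap('top','t15');q,_,_=snap('scene','s15');cv2.imwrite('pics/t15c.png',np.vstack([cv2.resize(p[150:300,250:450],None,fx=2,fy=2),cv2.resize(q[170:270,210:343],(400,300))]))"
```

```text
t: 25.95
tool_pos: [0.4958, -0.2441, 0.0172]
tcp_rot: [-0.002, 2.618, -0.007]
contact_force: [-0.7, -2.0, 0.2]
gripper_width: 0.0054
q [ 0.642  0.79  -0.218  2.459  3.32   0.564 -1.219] z [ 0.5   -0.005 -0.866] y [-0.     1.    -0.005] tilt 30.0 tcp [ 0.4958 -0.2441  0.0172] F [-0.7 -2.   0.2] w 0.005401598458216146
grasp [ 0.4865 -0.244   0.0334]
```

View pics/t15c.png

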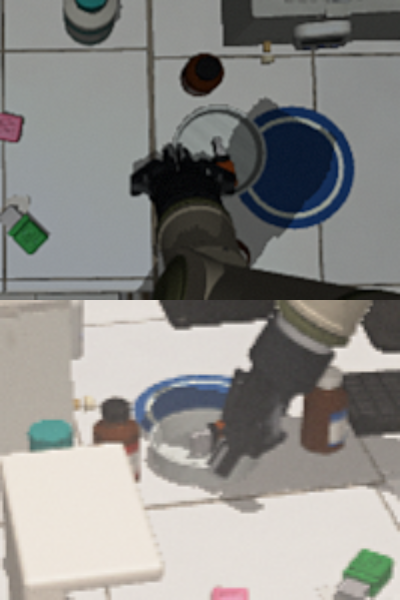

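```bash
python3 -m inch '[[[0,-0.013,0],0],[[0,-0.013,0],0],[[0,-0.013,0],0],[[0,-0.012,0],0],[[0,0,0],0]]'; python3 st.py;python3 -c "
from h import *
p,_,_=snap('top','t16');q,_,_=snap('scene','s16');cv2.imwrite('pics/t16c.png',np.vstack([cv2.resize(p[150:300,250:450],None,fx=2,fy=2),cv2.resize(q[170:270,210:343],(400,300))]))"
```

```text
t: 26.68
tool_pos: [0.4961, -0.2951, 0.0172]
tcp_rot: [-0.003, 2.618, -0.007]
contact_force: [0.1, -2.4, -0.1]
gripper_width: 0.0052
q [ 0.761  0.787 -0.24   2.384  3.424  0.466 -1.222] z [ 0.5   -0.005 -0.866] y [-0.001  1.    -0.006] tilt 30.02 tcp [ 0.4961 -0.2951  0.0172] F [ 0.1 -2.4 -0.1] w 0.00519615344504185
grasp [ 0.4868 -0.295   0.0334]
```

View pics/t16c.png

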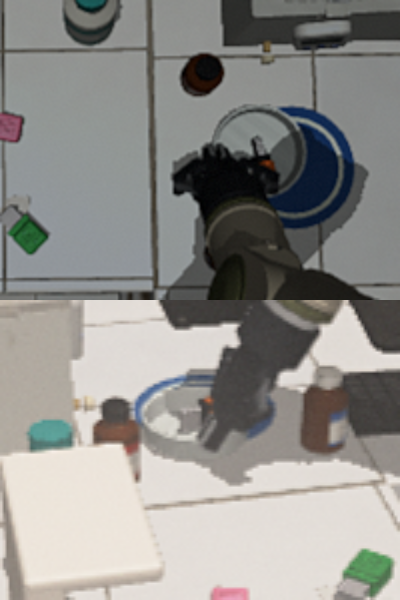

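```bash
python3 -m inch '[[[-0.001,-0.012,0],0],[[-0.002,-0.012,0],0],[[-0.003,-0.012,0],0],[[-0.003,-0.011,0],0],[[0,0,0],0]]'; python3 st.py;python3 - <<'E'
from h import *
from scipy.optimize import least_squares
p,d,c=snap('top','t17')
cv2.imwrite('pics/t17c.png',cv2.resize(p[150:300,250:450],None,fx=3,fy=3))
uu,vv=np.meshgrid(np.arange(560),np.arange(420))
f=210/np.tan(np.radians(float(c['fovy']))/2)
P=np.stack([(uu-c['cx'])/f*d,(vv-c['cy'])/f*d,d],-1); P=(P-c['t'])@c['R']
hsv=cv2.cvtColor(p,cv2.COLOR_BGR2HSV)
Q=P[(d>0)&(abs(P[...,0]-.48)<.08)&(abs(P[...,1]+.4)<.08)&(P[...,2]>.022)&(P[...,2]<.034)&(hsv[...,1]<80)&(hsv[...,2]>60)]
s=least_squares(lambda a:np.hypot(Q[:,0]-a[0],Q[:,1]-a[1])-.058,[.48,-.4],loss='soft_l1',f_scale=.001);print('dish',s.x,len(Q),np.median(abs(s.fun)))
E
```

```text
t: 27.4
tool_pos: [0.4867, -0.3419, 0.0172]
tcp_rot: [-0.003, 2.618, -0.007]
contact_force: [0.3, -2.6, 1.6]
gripper_width: 0.0053
q [ 0.882  0.791 -0.277  2.323  3.522  0.383 -1.227] z [ 0.5   -0.004 -0.866] y [-0.001  1.    -0.005] tilt 30.01 tcp [ 0.4867 -0.3419  0.0172] F [ 0.3 -2.6  1.6] w 0.005280008215233763
grasp [ 0.4773 -0.3418  0.0334]
dish [ 0.48271123 -0.39756476] 168 0.0011059003946952556
```

View pics/t17c.png

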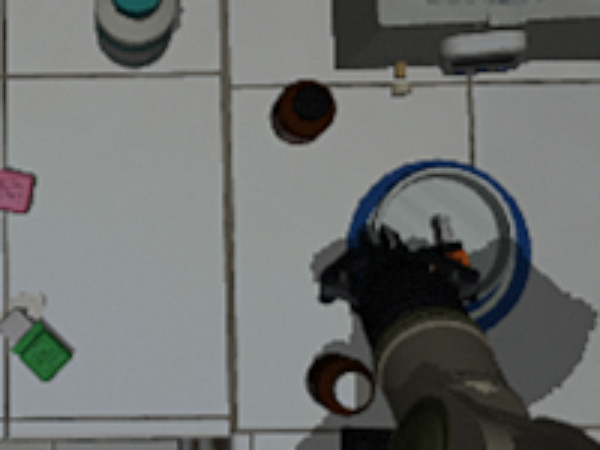

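```bash
python3 -m inch '[[[-0.003,-0.001,0],0],[[-0.003,-0.001,0],0],[[0,0,0],0]]'; python3 st.py; python3 -m inch '[[[0,0,0],0],[[0,0,0],0],[[0,0,0],0]]' 0.028; python3 st.py;  python3 -c "
from h import *
snap('wrist','w18')"
```

```text
t: 27.82
tool_pos: [0.481, -0.3412, 0.0172]
tcp_rot: [-0.008, 2.618, -0.004]
contact_force: [1.0, -0.5, 2.0]
gripper_width: 0.0053
q [ 0.891  0.791 -0.278  2.331  3.53   0.386 -1.224] z [ 0.5   -0.001 -0.866] y [-0.005  1.    -0.004] tilt 29.97 tcp [ 0.481  -0.3412  0.0172] F [ 1.  -0.5  2. ] w 0.005284800017455998
grasp [ 0.4716 -0.3412  0.0334]
t: 28.2
tool_pos: [0.481, -0.3415, 0.017]
tcp_rot: [-0.007, 2.619, -0.004]
contact_force: [-0.5, 0.5, 0.3]
gripper_width: 0.028
q [ 0.891  0.791 -0.278  2.331  3.53   0.386 -1.224] z [ 0.499 -0.001 -0.866] y [-0.004  1.    -0.004] tilt 29.96 tcp [ 0.481  -0.3415  0.017 ] F [-0.5  0.5  0.3] w 0.02804397944769636
grasp [ 0.4717 -0.3414  0.0332]
```

View pics/w18.png

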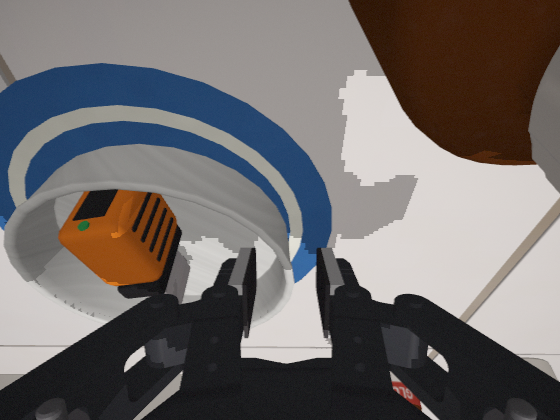

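```bash
python3 -m inch '[[[0,0,0.01],0],[[0,0,0.02],0],[[0.01,0,0.03],0],[[0.01,0,0.03],0],[[0.01,0,0.03],0],[[0.01,0.02,0.03],0],[[0,0.02,0.03],0],[[0,0,0],0]]'; python3 st.py; python3 -m inch '[[[0.01,0.04,0.04],0],[[0.01,0.05,0.03],0],[[0,0.05,0],0],[[0,0.05,0],0],[[0,0.05,0],0],[[0,0,0],0]]'; python3 st.py; python3 - <<'E'
from h import *
from scipy.optimize import least_squares
snap('scene','s19')
p,d,c=snap('top','t19')
uu,vv=np.meshgrid(np.arange(560),np.arange(420))
f=210/np.tan(np.radians(float(c['fovy']))/2)
P=np.stack([(uu-c['cx'])/f*d,(vv-c['cy'])/f*d,d],-1); P=(P-c['t'])@c['R']
hsv=cv2.cvtColor(p,cv2.COLOR_BGR2HSV)
Q=P[(d>0)&(abs(P[...,0]-.48)<.08)&(abs(P[...,1]+.4)<.08)&(P[...,2]>.022)&(P[...,2]<.034)&(hsv[...,1]<80)&(hsv[...,2]>60)]
s=least_squares(lambda a:np.hypot(Q[:,0]-a[0],Q[:,1]-a[1])-.058,[.48,-.4],loss='soft_l1',f_scale=.001);print('dish',s.x,len(Q),np.median(abs(s.fun)))
for n,b in dict(far=(.54,.62,-.32,-.23),near=(.33,.42,-.35,-.25),wash=(.6,.72,-.19,-.08)).items():
    Q=P[(d>0)&(P[...,0]>b[0])&(P[...,0]<b[1])&(P[...,1]>b[2])&(P[...,1]<b[3])&(P[...,2]>.02)&(P[...,2]<.17)]
    if len(Q): T=Q[Q[:,2]>Q[:,2].max()-.012]; print(n,T.mean(0).round(4),len(T))
E
```

```text
t: 29.25
tool_pos: [0.5137, -0.3025, 0.1686]
tcp_rot: [-0.01, 2.604, -0.004]
contact_force: [-0.1, -0.6, 0.1]
gripper_width: 0.0277
q [ 0.891  0.495 -0.407  2.274  4.186  0.106 -2.053] z [ 0.512 -0.001 -0.859] y [-0.007  1.    -0.005] tilt 30.82 tcp [ 0.5137 -0.3025  0.1686] F [-0.1 -0.6  0.1] w 0.02772004888059645
grasp [ 0.5041 -0.3025  0.1847]
t: 30.0
tool_pos: [0.5318, -0.0937, 0.2193]
tcp_rot: [-0.021, 2.592, -0.012]
contact_force: [-0.4, 0.4, 0.8]
gripper_width: 0.028
q [-0.014  0.299  0.145  2.434  3.761  0.167 -2.082] z [ 0.522 -0.005 -0.853] y [-0.013  1.    -0.013] tilt 31.49 tcp [ 0.5318 -0.0937  0.2193] F [-0.4  0.4  0.8] w 0.027960437217362417
grasp [ 0.522  -0.0937  0.2353]
dish [ 0.47901504 -0.39698191] 256 0.0011641367325538055
far [ 0.5916 -0.2787  0.0898] 117
near [ 0.3623 -0.3038  0.0898] 131
wash [ 0.6717 -0.137   0.1531] 253
```

View pics/t19.png

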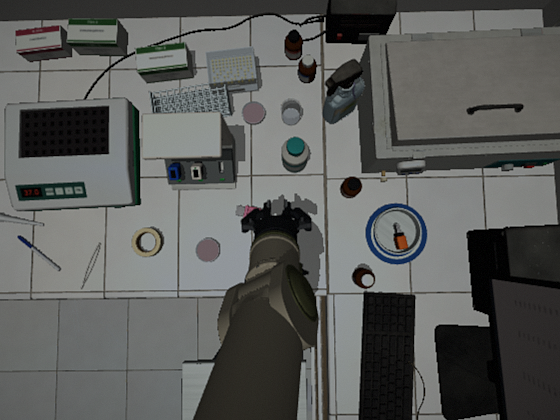

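View pics/s19.png

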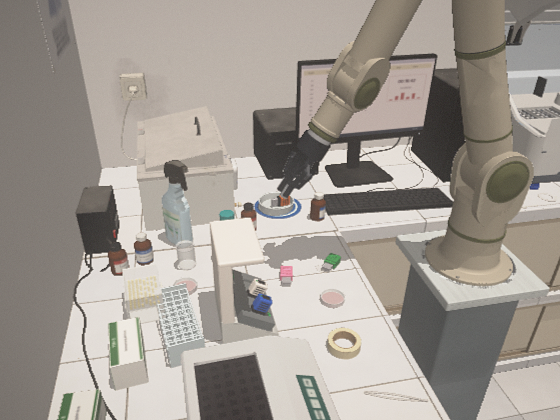

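```bash
python3 -c "
from plant import manip
print(manip.close_job())"
```

```text
the job is handed in; nothing more can be done
None
```

The orange module is out of its socket and lying in the dish, and the dish stands wholly on the blue disc. I handed the job in at about 30 s; no verdict was reported.

**What I did:**
- **Tilting the gripper:** the moves take no tilt command, so I used the wrist's joint limits to lean the gripper about 30°.
- **Module:** I pulled it straight out along its own axis and touched its tongue to the dish floor at about 4 N. When I let go, it tipped over onto its side inside the dish.
- **Dish:** I gripped its rim and slid it between the two brown bottles onto the disc, without lifting it.

**Last checks:**
- **Dish position:** the final fit put the dish centre at (0.479, −0.397) and the disc centre at (0.473, −0.401). That is about 7 mm off centre, with 20 mm allowed.
- **Bottles:** both brown bottles and the wash bottle measured within 1 mm of where they started.
- **Other modules:** the blue and the white one are still plugged in.
- **Robot:** it was clear of everything when I handed in.

**Less clean points:**
- **Force when setting down:** my first try pressed too hard. The wrist force read about 107 N at the end of one move, against the 120 N limit, and I did not measure the peak between readings. The module slid up a few millimetres in the grip, so I backed off and set it down again gently.
- **Joint 6 range:** it read 1.863 at the top of its range (stated as 1.86) and 0.106 at the bottom (stated as 0.11).
- **Dish position before the slide:** my estimates differed by up to about 5 mm. This did not affect the rim grip.

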